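Hang two rinsed sauce bottles on their drying posts

ROBOT

A 6-joint arm with a two-finger parallel gripper is mounted at the origin on the work surface. World frame = base frame: x ahead of the robot, y to its left, z up, the work surface at z = 0. Lengths are in m, angles in rad, forces in N, time in s.
With the tool pointing down it reaches from about 0.25 to 0.8 m from the base axis. Payload 3.9 kg.
Tool frame: the origin (TCP) lies midway between the tips of the shut fingers; the grasp point (between the pads) lies 19 mm behind it; z points along the fingers, y is the line along which they close (so a half turn about z gives the same grasp; the last joint's range is limited). The gripper opens to 85 mm and grips with 20 to 120 N. Pads are 22 mm wide; open, the fingers measure 114 mm over their backs; the gripper's body (76 mm by 85 mm) begins 54 mm behind the grasp point. The pads swing forward as they close: fully open they stand 13 mm farther back than shut.
Start: joints at [-1.154, 0.26, -0.138, 1.173, 0, 1.571], TCP at [0.213, -0.48, 0.231] pointing down, gripper open.
Joint ranges: [-2.78, 2.78], [-0.83, 1.72], [-1.28, 1.37], [-1.9, 2.12], [-1.57, 1.48], [-3.14, 3.14]. Speed limits (rad/s): [2.57, 2.57, 3.14, 3.14, 3.14, 3.14].

INTERFACE

Orientations are given as a 3x3 rotation matrix whose columns are the frame's x, y, z axes.
In Python, from workcell import get_state, vision, finish_job gives the robot as it stands.
- The arm moves only by the tool move_arm, never from a script. Its argument "moves" is a list of rows, each a list of 2 entries, a list of its own where there are three numbers: the shift along the world's x, y, z each as a share of 150 mm, from -1 to 1, then the turn, a rotation vector about the world's x, y, z each as a share of 90 degrees, from -1 to 1. In form: [[[x, y, z], [wx, wy, wz]], ...]. A call has 1 to 8 rows; each row shifts and turns the commanded pose from where the row before left it; what a row does not reach is not made up. A row lasts 1/12 s, in which the tool goes at most 41.7 mm and 7.16 degrees, less where a joint would pass 70% of its speed; a pose out of reach is approached as far as the arm can. A call with a number of a shift or a turn outside -1 to 1 is refused whole. A call with a gripper value outside its range is refused whole. "gripper" is the opening, from 0 (shut) to 1 (fully open), set as the call begins (left out, the last holds). The fingers move at their own pace and stop on an object; "force" is the grip in N (left out, the last holds). Time passes only in rows, so rows that do not move let the fingers close. It gives the time, the measured TCP pose, the force, the opening and the grip force at its end, in the units of the state.
- get_state(): the state, without advancing time (a new reading comes with each control period).
- vision.get_image(name): name is "scene" or "top" or "wrist"; returns a dict with "color" (384x512x3 uint8, blue, green, red), "range_z" (384x512 float32, m along the optical axis (not along the pixel's ray), 0 where there is no reading), "K" (3x3 intrinsics, pixels), "position" and "attitude" of the camera in the world; the wrist camera has in their place "mount" (4x4, takes a point from camera to tool coordinates, whose origin is the TCP and whose axes are the flange's). Camera axes: x right, y up, looking along -z (the intrinsics and any distortion apply to the point x, -y, -z); pixel columns grow to the right and rows downward; lengths in m; the calibration is good to about 2 mm. A picture is of the moment at which its call begins: read the wrist's pose just before it.
- finish_job(): hands the job in; it is judged then, once.
The state is a dict: "t": time; "joints": joint angles; "qvel": joint speeds; "effort": joint torques, N m; "tool_pos": TCP position; "tool_rot": TCP orientation; "ft_force": force on the tool from outside, world axes, zero at the start; "wrist_torque": the same for the moment, N m; "opening": finger opening in m; "grip_force": force on a finger pad.
Only numpy, scipy, OpenCV 4.12 (cv2) and the standard library are available. Lean on these libraries where they do the work, as an engineer would, in place of code of your own. Each camera call takes 0.05 s, during which the arm holds its last target. There are 200 camera calls.

TASK

Turn the red and the yellow sauce bottle upside down and put each on the drying post whose collar has its own colour, pressing it down firmly but without ramming until the stiff collar lies flat on the base of the stand; let go and leave both standing upright there, mouth down. Leave everything else where it is, the green bottle included.

Things in the scene. Friction and masses are not known exactly. Their poses are not given: they have to be found in the camera images.
- bottle_red: red plastic sauce bottle, open, 165 mm long, 0.1 kg, lying on a 3 mm mat: square body 46 x 46 x 115 mm, 12 mm shoulder, round neck 36 mm outside, 38 mm long, clear bore 26 mm (wider inside the body). Origin on its axis at mid-length, 82.5 mm from mouth and from closed bottom (body from x = -82.5 to 32.5 mm). x points along the axis out of the mouth; y, z square to the flat sides
- bottle_red_mouth (a point): centre of the red bottle's open mouth, in the plane of its rim; axes as the bottle
- stand_red: fixed drying stand: dark conical base 40 mm high, 100 mm across (68 mm at its flat top); upright steel post 18 mm in diameter, 86 mm tall, last 12 mm tapering to 8 mm. On the post a red collar, 52 mm across, 10 mm thick, starting 25 to 45 mm up and stiff to slide (about 8 N; a bottle's weight does not move it). Origin: centre of the base's underside, z up
- stand_red_seat (a point): point on the axis of the post with the red collar, 50 mm above the table: the top of the collar once it is pushed down flat on the base, where the mouth of the bottle then rests
- stand_red_tip (a point): top of the post with the red collar, 126 mm above the table
- bottle_yellow: yellow plastic sauce bottle, open, 165 mm long, 0.1 kg, lying on a 3 mm mat: square body 46 x 46 x 115 mm, 12 mm shoulder, round neck 36 mm outside, 38 mm long, clear bore 26 mm (wider inside the body). Origin on its axis at mid-length, 82.5 mm from mouth and from closed bottom (body from x = -82.5 to 32.5 mm). x points along the axis out of the mouth; y, z square to the flat sides
- bottle_yellow_mouth (a point): centre of the yellow bottle's open mouth, in the plane of its rim; axes as the bottle
- stand_yellow: fixed drying stand: dark conical base 40 mm high, 100 mm across (68 mm at its flat top); upright steel post 18 mm in diameter, 86 mm tall, last 12 mm tapering to 8 mm. On the post a yellow collar, 52 mm across, 10 mm thick, starting 25 to 45 mm up and stiff to slide (about 8 N; a bottle's weight does not move it). Origin: centre of the base's underside, z up
- stand_yellow_seat (a point): point on the axis of the post with the yellow collar, 50 mm above the table: the top of the collar once it is pushed down flat on the base, where the mouth of the bottle then rests
- stand_yellow_tip (a point): top of the post with the yellow collar, 126 mm above the table
- bottle_green: bystander: a green bottle of the same make already drying mouth down on a third stand with a green collar; origin at mid-length on its axis (82.5 mm from either end), 132 mm above the table. Leave it alone
- cap_red: bystander: red nozzle cap, 42 mm across, 50 mm high, standing on the table; origin at the centre of its underside. Leave it alone
- cap_yellow: bystander: yellow nozzle cap, 42 mm across, 50 mm high, standing on the table; origin at the centre of its underside. Leave it alone
- spoon: bystander: steel spoon, 170 mm long, lying on the table; origin below its middle. Leave it alone
- dish: bystander: small blue sauce dish, 100 mm across, 25 mm high; origin at the centre of its underside. Leave it alone
- soy: bystander: dark amber bottle with a red cap, 64 mm across, 190 mm high, upright; origin at the centre of its underside. Leave it alone
Mind the look-alikes: they are no part of the job. Of the things that look like the bottle_yellow, the middle-sized one is meant. Several things look just like the bottle_red: the one meant starts farthest from the robot's base.

How it is judged:
By the outcome, as a careful person would: the job done as asked, in the order asked, and still so for the second after the job is handed in, with the robot touching nothing.
It also fails if it takes over 72 s, if anything falls off the work surface, if the arm or the gripper's body presses on something with over 40 N, if the wrist force passes 120 N, or if a joint passes its speed limit or range.

## Working session

There is one attempt and no reset: what is moved stays moved. The work goes in short steps, Python scripts to look and compute and a tool call to move; the robot and the scene stay as the last step left them, time stands still between calls to the robot, and variables do not carry over. Pictures are saved under pics/ and viewed, at most 10 in all, crops included, and the job is handed in when it is done.

Besides the shell and the picture viewer there is one more tool, called after ">>>" as name(argument=value, ...), one argument or row to a line, values as JSON. move_arm: Moves the arm, as the interface text tells. Its arguments: {"type":"object","properties":{"moves":{"type":"array","items":{"type":"array"}},"gripper":{"type":"number"},"force":{"type":"number"}},"required":["moves"]}

```bash
mkdir -p pics; cat > h.py <<'E'
import numpy as np, cv2
from workcell import get_state, vision, finish_job
def cloud(name):
    st=get_state(); im=vision.get_image(name); K=im["K"]; d=im["range_z"]
    v,u=np.mgrid[:d.shape[0],:d.shape[1]]
    P=np.stack([(u-K[0,2])/K[0,0]*d,-(v-K[1,2])/K[1,1]*d,-d],-1)
    if "mount" in im:
        M=im["mount"]; P=P@M[:3,:3].T+M[:3,3]
        P=P@np.array(st["tool_rot"]).T+np.array(st["tool_pos"])
    else:
        A=np.array(im["attitude"])
        P=P@A.T+np.array(im["position"])
    P[d==0]=np.nan
    return im,P
E
python3 - <<'E'
from h import *
for n in("scene","top"):
    im,P=cloud(n); cv2.imwrite(f"pics/{n}.png",im["color"]); np.savez(f"{n}.npz",P=P,c=im["color"])
    print(n,im["position"],im["attitude"],im["K"],[k for k in im])
    print(P[100::100,100::100].round(3))
E
```

```text
scene [ 1.0022325  -0.80301105  0.9906701 ] [[ 0.82593534 -0.37889119  0.41745931]
 [ 0.56376396  0.55640698 -0.61039452]
 [-0.00100417  0.73949492  0.67316139]] [[384.41409696   0.         257.83238756]
 [  0.         384.41409696 191.32070447]
 [  0.           0.           1.        ]] ['color', 'range_z', 'K', 'position', 'attitude']
[[[-8.810e-01  3.340e-01 -1.150e-01]
  [-2.610e-01  5.120e-01 -4.000e-03]
  [ 1.690e-01  8.050e-01 -4.000e-03]
  [ 6.830e-01  6.980e-01  2.050e-01]
  [ 1.041e+00  2.483e+00 -5.010e-01]]

 [[-7.300e-02 -2.760e-01 -1.000e-03]
  [ 2.360e-01 -6.600e-02  0.000e+00]
  [ 5.460e-01  1.420e-01  3.000e-03]
  [ 8.650e-01  2.700e-01  7.200e-02]
  [ 1.283e+00  1.602e+00 -7.520e-01]]

 [[ 2.720e-01 -5.540e-01 -1.000e-03]
  [ 5.140e-01 -3.890e-01 -1.000e-03]
  [ 7.570e-01 -2.280e-01  6.000e-03]
  [ 9.930e-01  4.970e-01 -7.440e-01]
  [ 1.417e+00  7.930e-01 -7.530e-01]]]
top [0.36971527 0.01395348 1.50031734] [[ 0.02868915  0.99697451 -0.07224092]
 [-0.99958184  0.02887544  0.00153545]
 [ 0.0036168   0.07216666  0.99738603]] [[409.72169767   0.         262.03030957]
 [  0.         409.72169767 187.87337146]
 [  0.           0.           1.        ]] ['color', 'range_z', 'K', 'position', 'attitude']
[[[ 7.880e-01  6.230e-01  4.000e-03]
  [ 8.000e-01  2.520e-01  0.000e+00]
  [ 8.110e-01 -1.200e-01  1.000e-03]
  [ 8.220e-01 -4.940e-01 -1.000e-03]
  [ 9.620e-01 -1.113e+00 -4.160e-01]]

 [[ 4.170e-01  6.010e-01  4.000e-03]
  [       nan        nan        nan]
  [ 4.380e-01 -1.280e-01  6.000e-03]
  [ 4.470e-01 -4.840e-01  3.500e-02]
  [ 5.040e-01 -1.302e+00 -7.500e-01]]

 [[ 5.700e-02  5.830e-01 -3.000e-03]
  [ 6.700e-02  2.240e-01 -5.000e-03]
  [ 1.900e-01 -7.900e-02  5.750e-01]
  [ 8.700e-02 -4.980e-01 -2.000e-03]
  [ 2.290e-01 -4.370e-01  7.240e-01]]]
```

View pics/top.png

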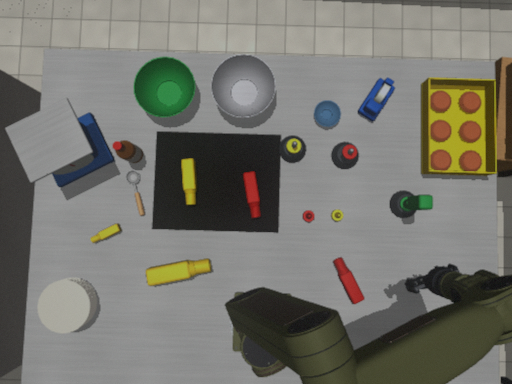

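View pics/scene.png

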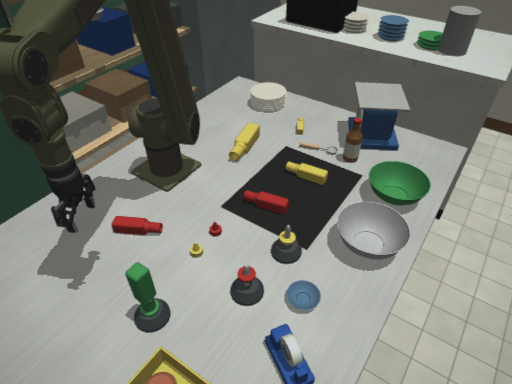

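Top view: yellow candidates are (105,233) small, (178,271) large and (189,182) middle-sized, on the mat. Red candidates are (252,195) on the mat, far from the base, and (349,281) near it. The necks of both mat bottles point toward the robot. The posts are at (292,147) yellow and (346,153) red, and the green bottle is at (410,203).

```bash
python3 - <<'E'
from h import *
for n in("top","scene"):
    z=np.load(n+".npz"); P=z["P"]; c=cv2.cvtColor(z["c"],cv2.COLOR_BGR2HSV)
    H,S,V=c[...,0],c[...,1],c[...,2]
    for col,m in(("red",(H<8)|(H>172)),("yel",(H>22)&(H<34))):
        m=(m&(S>130)&(V>90)).astype(np.uint8)
        k,l,s,ce=cv2.connectedComponentsWithStats(m)
        for i in range(1,k):
            if s[i,4]<12: continue
            q=P[l==i]; q=q[np.isfinite(q[:,0])]
            if len(q)<5: continue
            me=np.median(q,0); 
            if me[2]<-.05 or me[2]>.25: continue
            a=q[:,:2]-q[:,:2].mean(0); w,vv=np.linalg.eigh(a.T@a); p=a@vv[:,1]; r=a@vv[:,0]
            print(n,col,ce[i].round(),s[i,4],"mean",q.mean(0).round(3),"zmax",q[:,2].max().round(3),"len",np.ptp(p).round(3),"wid",np.ptp(r).round(3),"ax",vv[:,1].round(3),"mid",(q[:,:2].mean(0)+vv[:,1]*(p.max()+p.min())/2).round(4))
t=np.load("top.npz"); c=t["c"][120:250,140:420]
cv2.imwrite("pics/crop.png",cv2.resize(c,None,fx=2.8,fy=2.8,interpolation=cv2.INTER_CUBIC))
# stands: points per height
for n in("top","scene"):
    P=np.load(n+".npz")["P"].reshape(-1,3)
    for nm,g in(("y",(.63,-.075)),("r",(.62,-.27)),("g",(.43,-.46))):
        for lo,hi in((.03,.045),(.06,.13)):
            d=np.hypot(P[:,0]-g[0],P[:,1]-g[1])
            q=P[(d<.08)&(P[:,2]>lo)&(P[:,2]<hi)]
            if len(q): print(n,nm,lo,len(q),q.mean(0).round(3),((q.max(0)+q.min(0))/2).round(3),q.max(0).round(3))
E
```

```text
top red [117. 145.] 61 mean [0.589 0.486 0.182] zmax 0.194 len 0.099 wid 0.026 ax [0.242 0.97 ] mid [0.5978 0.5197]
top red [349. 152.] 144 mean [ 0.607 -0.287  0.09 ] zmax 0.099 len 0.052 wid 0.048 ax [-0.778 -0.628] mid [ 0.6059 -0.2875]
top red [252. 193.] 515 mean [0.457 0.048 0.046] zmax 0.058 len 0.164 wid 0.046 ax [-0.981 -0.193] mid [0.4516 0.0464]
top red [308. 216.] 82 mean [ 0.381 -0.157  0.023] zmax 0.055 len 0.036 wid 0.037 ax [0.698 0.716] mid [ 0.3806 -0.1573]
top red [348. 281.] 528 mean [ 0.156 -0.301  0.044] zmax 0.055 len 0.162 wid 0.041 ax [-0.882 -0.472] mid [ 0.1588 -0.2991]
top yel [460. 126.] 3161 mean [ 0.727 -0.708  0.022] zmax 0.078 len 0.34 wid 0.246 ax [-1.    -0.012] mid [ 0.7184 -0.7084]
top yel [293. 146.] 146 mean [ 0.625 -0.094  0.075] zmax 0.119 len 0.053 wid 0.049 ax [0.561 0.828] mid [ 0.6254 -0.0927]
top yel [188. 180.] 549 mean [0.497 0.275 0.044] zmax 0.059 len 0.165 wid 0.055 ax [-0.994 -0.112] mid [0.4935 0.2749]
top yel [337. 215.] 93 mean [ 0.387 -0.26   0.025] zmax 0.052 len 0.038 wid 0.037 ax [-0.964 -0.265] mid [ 0.3865 -0.2601]
top yel 
[... 1896 characters left out ...]
34 -0.265  0.128]
top g 0.03 179 [ 0.434 -0.491  0.038] [ 0.435 -0.498  0.037] [ 0.476 -0.463  0.045]
top g 0.06 57 [ 0.434 -0.487  0.1  ] [ 0.435 -0.49   0.096] [ 0.457 -0.482  0.13 ]
scene y 0.03 263 [ 0.635 -0.108  0.037] [ 0.627 -0.101  0.038] [ 0.667 -0.065  0.045]
scene y 0.06 209 [ 0.63  -0.101  0.083] [ 0.628 -0.096  0.095] [ 0.653 -0.07   0.126]
scene r 0.03 361 [ 0.617 -0.299  0.038] [ 0.61  -0.293  0.037] [ 0.649 -0.256  0.044]
scene r 0.06 246 [ 0.613 -0.293  0.095] [ 0.609 -0.289  0.103] [ 0.635 -0.263  0.125]
scene g 0.03 282 [ 0.45  -0.51   0.038] [ 0.44  -0.503  0.038] [ 0.477 -0.467  0.045]
scene g 0.06 220 [ 0.45  -0.512  0.1  ] [ 0.438 -0.507  0.095] [ 0.461 -0.485  0.13 ]
```

View pics/crop.png

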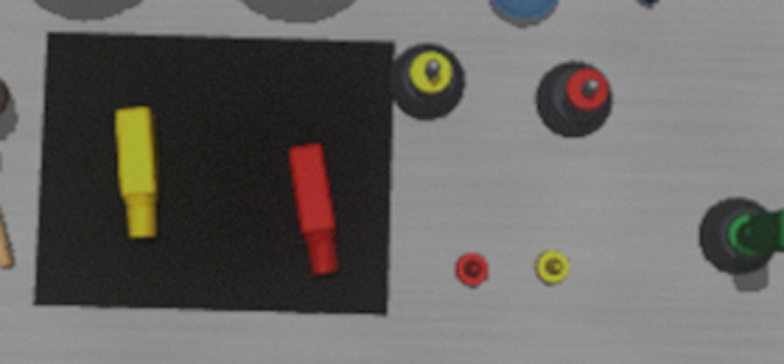

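The crop confirms the choice: red at (315,210) and yellow at (137,170), both on the mat. The yellow post is at (432,70) and the red post at (590,88).

```bash
cat >> h.py <<'E'
from scipy.spatial.transform import Rotation as R
def plan(pos,rot):
    s=get_state(); p=np.array(s["tool_pos"]); r=np.array(s["tool_rot"])
    d=(np.array(pos)-p)/.15; w=R.from_matrix(np.array(rot)@r.T).as_rotvec()/(np.pi/2)
    n=max(np.linalg.norm(d)/.27,np.linalg.norm(w)/.079)
    print("t",s["t"],"pos",p.round(4),"joints",np.round(s["joints"],2),"ft",np.round(s["ft_force"],1)); print("total shift",d.round(3),"turn",w.round(4),"rows",n.round(2)); return
E
python3 - <<'E'
from h import *
s=get_state(); print(np.round(s["tool_rot"],3),s["opening"])
a=np.array([-.981,-.194,0]);a/=np.linalg.norm(a)
z=np.array([0,0,-1.])
for sg in(1,-1):
    x=sg*a; y=np.cross(z,x)
    plan([.485,.052,.2],np.stack([x,y,z],1))
E
```

```text
[[ 0.914  0.405 -0.001]
 [ 0.405 -0.914  0.002]
 [ 0.    -0.002 -1.   ]] 0.08536870703784441
t 0.1 pos [ 0.2123 -0.4795  0.2306] joints [-1.15  0.26 -0.14  1.17  0.    1.57] ft [-0.3 -0.3 -0.7]
total shift [ 1.818  3.543 -0.204] turn [ 5.0000e-04 -1.5000e-03  1.8589e+00] rows 23.53
t 0.1 pos [ 0.2123 -0.4795  0.2306] joints [-1.15  0.26 -0.14  1.17  0.    1.57] ft [-0.3 -0.3 -0.7]
total shift [ 1.818  3.543 -0.204] turn [-0.001  -0.0003 -0.1411] rows 14.77
```

>>> move_arm(
  moves=[
    [[0.11,0.22,0],[0,0,-0.009]],
    [[0.11,0.22,0],[0,0,-0.009]],
    [[0.11,0.22,0],[0,0,-0.009]],
    [[0.11,0.22,0],[0,0,-0.009]],
    [[0.11,0.22,0],[0,0,-0.009]],
    [[0.11,0.22,0],[0,0,-0.009]],
    [[0.11,0.22,0],[0,0,-0.009]],
    [[0.11,0.22,0],[0,0,-0.009]],
  ],
  gripper=1,
)

```text
t: 0.77
tool_pos: [0.3446, -0.2143, 0.2311]
tool_rot: [[0.955, 0.298, -0.0], [0.298, -0.955, 0.0], [-0.0, -0.0, -1.0]]
ft_force: [0.8, 0.6, -0.5]
opening: 0.0857
grip_force: 0.0
```

>>> move_arm(
  moves=[
    [[0.11,0.22,0],[0,0,-0.009]],
    [[0.11,0.22,0],[0,0,-0.009]],
    [[0.11,0.22,0],[0,0,-0.009]],
    [[0.11,0.22,0],[0,0,-0.009]],
    [[0.11,0.22,0],[0,0,-0.009]],
    [[0.11,0.22,-0.1],[0,0,-0.009]],
    [[0.11,0.22,-0.1],[0,0,-0.009]],
    [[0,0,0],[0,0,0]],
  ],
)

```text
t: 1.43
tool_pos: [0.4612, 0.02, 0.1987]
tool_rot: [[0.978, 0.21, -0.002], [0.21, -0.978, 0.003], [-0.001, -0.003, -1.0]]
ft_force: [-0.1, -0.7, 0.5]
opening: 0.0855
grip_force: 0.0
```

```bash
cat >> h.py <<'E'
def bottle(name,col,lo=.0,near=None,rad=.15):
    im,P=cloud(name); c=cv2.cvtColor(im["color"],cv2.COLOR_BGR2HSV); H,S,V=c[...,0],c[...,1],c[...,2]
    m=((H<8)|(H>172)) if col=="red" else (H>20)&(H<36)
    m=m&(S>120)&(V>50)&np.isfinite(P[...,0])
    if near is not None: m&=np.linalg.norm(P[...,:2]-np.array(near)[:2],axis=-1)<rad
    return im,P[m]
E
python3 - <<'E'
from h import *
im,q=bottle("wrist","red",near=(.45,.045))
cv2.imwrite("pics/w1.png",im["color"])
s=get_state()
q=q[q[:,2]>.015]; t=q[q[:,2]>.042]
print(len(q),len(t),q.min(0),q.max(0),"top z",np.median(t[:,2]))
(r)=cv2.minAreaRect(t[:,:2].astype(np.float32)*1000); print("top face",r)
(r)=cv2.minAreaRect(q[:,:2].astype(np.float32)*1000); print("all",r)
plan([.485,.052,.2],s["tool_rot"]); print(np.round(s["tool_rot"],3))
E
```

```text
5985 5171 [ 0.37189371 -0.03339395  0.01617514] [0.53790991 0.08731548 0.26672777] top z 0.04811703439113044
top face ((461.38818359375, 51.27702331542969), (135.78294372558594, 128.0469512939453), 53.26856994628906)
all ((460.98565673828125, 20.04608917236328), (163.7593994140625, 108.51789093017578), 12.209827423095703)
t 1.4833 pos [0.4598 0.0175 0.1995] joints [ 0.04  0.17 -0.34  1.06  0.    2.97] ft [-0.4 -0.4  0.4]
total shift [0.168 0.23  0.004] turn [0. 0. 0.] rows 1.05
[[ 0.978  0.209 -0.003]
 [ 0.209 -0.978  0.   ]
 [-0.003 -0.001 -1.   ]]
```

View pics/w1.png

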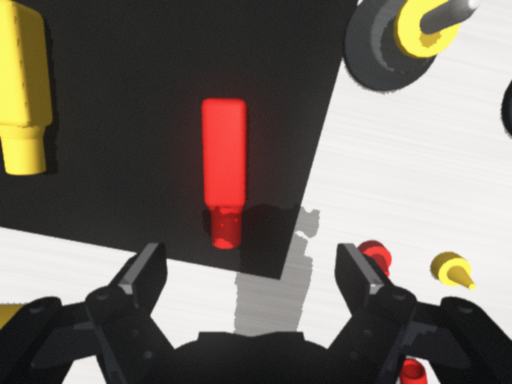

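The wrist view shows the red bottle at (225,170) with the neck toward the hand, and the yellow bottle on the left at (25,90). Joint 6 is near its limit (2.97), so I will turn the hand half round. First I fit the bottle exactly.

```bash
cat >> h.py <<'E'
def comp(name,col,px):
    im,P=cloud(name); c=cv2.cvtColor(im["color"],cv2.COLOR_BGR2HSV); H,S,V=c[...,0],c[...,1],c[...,2]
    m=((H<8)|(H>172)) if col=="red" else (H>20)&(H<36)
    m=m&(S>120)&(V>50)&np.isfinite(P[...,0])
    k,l=cv2.connectedComponents(m.astype(np.uint8))
    return im,P[l==l[px[1],px[0]]]
E
python3 - <<'E'
from h import *
print(vision.get_image("wrist")["mount"].round(3))
for col,px in(("red",(225,150)),("yel",(22,70))):
    im,q=comp("wrist",col,px)
    t=q[(q[:,2]>.043)&(q[:,2]<.056)]
    print(col,len(q),np.median(t[:,2]),cv2.minAreaRect(t[:,:2].astype(np.float32)*1000),cv2.minAreaRect(q[:,:2].astype(np.float32)*1000))
E
```

```text
[[-0.     0.957  0.291  0.075]
 [ 1.     0.     0.    -0.003]
 [ 0.     0.291 -0.957 -0.142]
 [ 0.     0.     0.     1.   ]]
red 6395 0.04816652939478398 ((454.9845886230469, 50.34861755371094), (162.50811767578125, 45.00099182128906), 11.405163764953613) ((443.5311279296875, 50.88700866699219), (189.56825256347656, 57.53190612792969), 11.321825981140137)
yel 7143 0.04716022814731534 ((494.5175476074219, 264.1217041015625), (23.721391677856445, 162.3621368408203), 86.19264221191406) ((485.80462646484375, 274.88995361328125), (60.510986328125, 188.3402099609375), 83.5180892944336)
```

>>> move_arm(
  moves=[
    [[0,0,0],[0,0,0.0765]],
    [[0,0,0],[0,0,0.0765]],
    [[0,0,0],[0,0,0.0765]],
    [[0,0,0],[0,0,0.0765]],
    [[0,0,0],[0,0,0.0765]],
    [[0,0,0],[0,0,0.0765]],
    [[0,0,0],[0,0,0.0765]],
    [[0,0,0],[0,0,0.0765]],
  ],
)

```text
t: 2.3
tool_pos: [0.4597, 0.0132, 0.202]
tool_rot: [[0.391, 0.92, 0.001], [0.92, -0.391, -0.0], [0.0, 0.001, -1.0]]
ft_force: [0.3, 0.6, 0.2]
opening: 0.0846
grip_force: 0.0
```

>>> move_arm(
  moves=[
    [[0.02,0.03,-0.04],[0,0,0.0765]],
    [[0.02,0.03,-0.04],[0,0,0.0765]],
    [[0.02,0.03,-0.04],[0,0,0.0765]],
    [[0.02,0.03,-0.04],[0,0,0.0765]],
    [[0.02,0.03,-0.04],[0,0,0.0765]],
    [[0.02,0.03,-0.04],[0,0,0.0765]],
    [[0.02,0.03,-0.04],[0,0,0.0765]],
    [[0.02,0.03,-0.04],[0,0,0.0765]],
  ],
)

```text
t: 2.97
tool_pos: [0.4841, 0.0494, 0.1538]
tool_rot: [[-0.531, 0.848, 0.001], [0.848, 0.531, -0.0], [-0.001, 0.001, -1.0]]
ft_force: [0.7, -0.7, 0.1]
opening: 0.0851
grip_force: 0.0
```

>>> move_arm(
  moves=[
    [[0,0,-0.04],[0,0,0.0765]],
    [[0,0,-0.04],[0,0,0.0765]],
    [[0,0,-0.04],[0,0,0.0765]],
    [[0,0,-0.04],[0,0,0.0765]],
    [[0,0,-0.04],[0,0,0.0765]],
    [[0,0,-0.04],[0,0,0.0765]],
    [[0,0,-0.04],[0,0,0.0765]],
    [[0,0,-0.04],[0,0,0.0765]],
  ],
)

```text
t: 3.63
tool_pos: [0.484, 0.0492, 0.1058]
tool_rot: [[-0.999, 0.05, 0.001], [0.05, 0.999, -0.0], [-0.001, -0.0, -1.0]]
ft_force: [0.1, 0.4, 0.1]
opening: 0.0853
grip_force: 0.0
```

```bash
python3 - <<'E'
from h import *
a=np.array([-.980,-.198,0]);a/=np.linalg.norm(a); z=np.array([0,0,-1.])
plan([.487,.055,.010],np.stack([a,np.cross(z,a),z],1))
im,P=cloud("wrist"); cv2.imwrite("pics/w2.png",im["color"])
E
```

```text
t 3.6333 pos [0.484  0.0492 0.1058] joints [ 0.1   0.29 -0.45  0.83 -0.    0.15] ft [0.1 0.4 0.1]
total shift [ 0.02   0.039 -0.639] turn [0.     0.0006 0.1587] rows 2.37
```

View pics/w2.png

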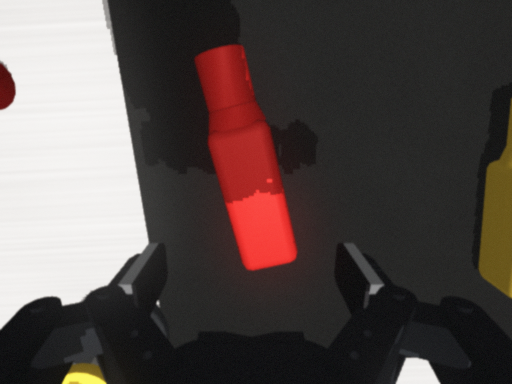

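The wrist view shows the bottle between the fingers with its base end at (270,262), still turned 14° from the hand. I rotate, go down and grip.

>>> move_arm(
  moves=[
    [[0.01,0.02,-0.04],[0,0,0.0785]],
    [[0.01,0.02,-0.04],[0,0,0.0785]],
    [[0,0,-0.14],[0,0,0]],
    [[0,0,-0.14],[0,0,0]],
    [[0,0,-0.14],[0,0,0]],
    [[0,0,-0.09],[0,0,0]],
    [[0,0,-0.05],[0,0,0]],
    [[0,0,0],[0,0,0]],
  ],
)

```text
t: 4.35
tool_pos: [0.4859, 0.0557, 0.0085]
tool_rot: [[-0.982, -0.189, -0.002], [-0.189, 0.982, -0.0], [0.002, 0.0, -1.0]]
ft_force: [-0.8, -0.1, -0.4]
opening: 0.0858
grip_force: 0.0
```

>>> move_arm(
  moves=[
    [[0,0,0],[0,0,0]],
    [[0,0,0],[0,0,0]],
    [[0,0,0],[0,0,0]],
    [[0,0,0],[0,0,0]],
    [[0,0,0],[0,0,0]],
    [[0,0,0],[0,0,0]],
    [[0,0,0],[0,0,0]],
    [[0,0,0],[0,0,0]],
  ],
  gripper=0,
  force=50,
)

```text
t: 5.02
tool_pos: [0.4884, 0.0569, 0.0106]
tool_rot: [[-0.981, -0.192, 0.003], [-0.192, 0.981, -0.0], [-0.003, -0.001, -1.0]]
ft_force: [-0.1, -1.4, 6.3]
opening: 0.0454
grip_force: 52.0
```

>>> move_arm(
  moves=[
    [[0,0,0.1],[0,0,0]],
    [[0,0,0.2],[0,0,0]],
    [[0,0,0.22],[0.0148,-0.0755,0]],
    [[0,0,0.22],[0.0148,-0.0755,0]],
    [[0,0,0.22],[0.0148,-0.0755,0]],
    [[0,0,0.22],[0.0148,-0.0755,0]],
    [[0,0,0.2],[0.0148,-0.0755,0]],
    [[0,0,0.2],[0.0148,-0.0755,0]],
  ],
)

```text
t: 5.68
tool_pos: [0.4863, 0.0571, 0.2487]
tool_rot: [[-0.73, -0.193, 0.656], [-0.144, 0.981, 0.129], [-0.668, -0.0, -0.744]]
ft_force: [0.6, 0.7, -3.0]
opening: 0.0457
grip_force: 51.5
```

>>> move_arm(
  moves=[
    [[0,0,0.18],[0.0148,-0.0755,0]],
    [[0,0,0.14],[0.0148,-0.0755,0]],
    [[0,0,0.1],[0.0148,-0.0755,0]],
    [[0,0,0],[0.0148,-0.0755,0]],
    [[0,0,0],[0.0148,-0.0755,0]],
    [[0,0,0],[0.0148,-0.0755,0]],
    [[0,0,0],[0.0148,-0.0755,0]],
    [[0,0,0],[0,0,0]],
  ],
)

```text
t: 6.35
tool_pos: [0.5227, 0.0519, 0.4044]
tool_rot: [[-0.156, -0.202, 0.967], [-0.032, 0.979, 0.2], [-0.987, -0.0, -0.159]]
ft_force: [1.0, 0.3, -1.6]
opening: 0.0454
grip_force: 51.6
```

```bash
cat >> h.py <<'E'
def up(xy,z,off=.0154):
    d=np.array([*xy,0]); d/=np.linalg.norm(d); x=np.array([0,0,-1.])
    plan(np.array([*xy,z])+off*d,np.stack([x,np.cross(d,x),d],1)); s=get_state(); print(np.round(s["tool_rot"],3),s["opening"],s["grip_force"])
E
python3 -c "
from h import *
up((.609,-.289),.29)"
```

```text
t 6.35 pos [0.5227 0.0519 0.4044] joints [-0.06 -0.32 -1.28 -0.8   0.26 -0.04] ft [ 1.   0.3 -1.6]
total shift [ 0.668 -2.317 -0.763] turn [-0.0122 -0.1027 -0.4108] rows 9.37
[[-0.156 -0.202  0.967]
 [-0.032  0.979  0.2  ]
 [-0.987 -0.    -0.159]] 0.04543989232649902 51.63215562701225
```

>>> move_arm(
  moves=[
    [[0.1,-0.2,0],[0,0,-0.05]],
    [[0.1,-0.22,0],[0,-0.01,-0.05]],
    [[0.1,-0.24,0],[0,-0.01,-0.05]],
    [[0.1,-0.24,0],[0,-0.01,-0.05]],
    [[0.1,-0.24,-0.05],[0,-0.01,-0.05]],
    [[0.06,-0.24,-0.1],[0,-0.01,-0.05]],
    [[0.05,-0.24,-0.1],[0,-0.01,-0.05]],
    [[0.03,-0.24,-0.1],[0,-0.01,-0.05]],
  ],
)

```text
t: 7.02
tool_pos: [0.6194, -0.2285, 0.347]
tool_rot: [[-0.054, 0.414, 0.909], [0.044, 0.91, -0.412], [-0.998, 0.018, -0.067]]
ft_force: [1.2, -0.8, -1.1]
opening: 0.0455
grip_force: 51.7
```

```bash
python3 -c "
from h import *
up((.609,-.289),.29)"
```

```text
t 7.0167 pos [ 0.6194 -0.2285  0.347 ] joints [-0.29  0.29 -1.28 -1.5  -0.14  0.03] ft [ 1.2 -0.8 -1.1]
total shift [ 0.023 -0.447 -0.38 ] turn [-0.0282 -0.0339 -0.0107] rows 2.18
[[-0.054  0.414  0.909]
 [ 0.044  0.91  -0.412]
 [-0.998  0.018 -0.067]] 0.04546788400593831 51.675671339035034
```

```bash
cat > kin.py <<'E'
from h import *
from scipy.optimize import least_squares
D=[(.26,-.138,1.173,0,.5248,.231),(.17,-.34,1.06,0,.4601,.1995),(.29,-.45,.83,0,.4865,.1058),(-.32,-1.28,-.8,.26,.5253,.4044),(.29,-1.28,-1.5,-.14,.6602,.347)]
def fk(p,q2,q3,q4,q5=0):
    L1,a1,L2,a2,Lt,z0=p; f=q2-q3; e=f+q4
    r=L1*np.sin(q2+a1)+L2*np.cos(f+a2)
    z=z0+L1*np.cos(q2+a1)-L2*np.sin(f+a2)
    return np.hypot(r+Lt*np.cos(q5)*np.cos(e),Lt*np.sin(q5)),z-Lt*np.cos(q5)*np.sin(e)
def res(p): return np.concatenate([np.array(fk(p,*d[:4]))-d[4:] for d in D])
s=least_squares(res,[.3,.1,.3,0,.25,.15]); P=s.x
if __name__=="__main__":
    print(P.round(3),res(P).round(3))
    lo=[-.83,-1.28,-1.9];hi=[1.72,1.37,2.12]
    for r in(.674,.632):
        for z in(.29,.25,.2,.1675,.15):
            for tilt in(0,):
                g=lambda q:np.r_[np.array(fk(P,*q))-[r+.0154,z],(q[0]-q[1]+q[2]-tilt)*.3]
                b=min((least_squares(g,x0,bounds=(lo,hi)) for x0 in([.5,-1,-1.2],[1,-.5,-1.2],[0,0,0])),key=lambda o:o.cost)
                print(r,z,b.x.round(2),np.round(b.fun,4))
E
python3 kin.py
```

```text
[ 0.571 -0.013  0.396 -0.153  0.446  0.219] [-0.001  0.001  0.001  0.    -0.    -0.002 -0.     0.001 -0.    -0.   ]
0.674 0.29 [ 0.61 -1.28 -1.87] [0.0116 0.0038 0.0059]
0.674 0.25 [ 0.68 -1.28 -1.9 ] [0.0163 0.0082 0.0173]
0.674 0.2 [ 0.74 -1.28 -1.9 ] [0.0173 0.015  0.0357]
0.674 0.1675 [ 0.78 -1.28 -1.9 ] [0.0184 0.0191 0.047 ]
0.674 0.15 [ 0.81 -1.27 -1.9 ] [0.021  0.0207 0.0523]
0.632 0.29 [ 0.41 -1.28 -1.59] [0.0303 0.017  0.0296]
0.632 0.25 [ 0.54 -1.28 -1.71] [0.0452 0.0179 0.034 ]
0.632 0.2 [ 0.74 -1.28 -1.9 ] [0.0593 0.0148 0.0358]
0.632 0.1675 [ 0.78 -1.28 -1.9 ] [0.0585 0.0177 0.0483]
0.632 0.15 [ 0.8  -1.28 -1.9 ] [0.0576 0.0193 0.0551]
```

The straight-down grasp would need a horizontal hand at the post, which joints 3 and 4 don't allow. I'll lay the bottle back and regrasp with the tool tilted. First I check which tilt is reachable.

```bash
cat > k2.py <<'E'
from kin import *
lo=[-.83,-1.28,-1.9];hi=[1.72,1.37,2.12]
def ik(r,z,e):
    g=lambda q:np.r_[np.array(fk(P,*q))-[r,z],(q[0]-q[1]+q[2]-e)*.3]
    b=min((least_squares(g,x0,bounds=(lo,hi)) for x0 in([.5,-1,-1.2],[1,-.5,1.2],[0,0,0],[1,.5,1])),key=lambda o:o.cost)
    return b.x.round(2),np.abs(b.fun).max().round(3)
for t in(25,30,35,40,45):
    T=np.radians(t); print(t,"grasp",ik(.487,.015,T+np.pi/2),ik(.56,.015,T+np.pi/2),"lift",ik(.487,.2,T+np.pi/2))
    for r in(.674,.632): print("   final",[ik(r+.015,z,T) for z in(.28,.22,.165)])
E
python3 k2.py; python3 - <<'E'
from h import *
a=-np.array([np.cos(.115),np.sin(.115),0]); z=np.array([0,0,-1.])
plan([.487,.056,.012],np.stack([a,np.cross(z,a),z],1))
E
```

```text
25 grasp (array([ 0.7 , -0.11,  1.19]), np.float64(0.0)) (array([0.81, 0.12, 1.32]), np.float64(0.0)) lift (array([0.55, 0.13, 1.58]), np.float64(0.0))
   final [(array([ 0.1 , -0.99, -0.66]), np.float64(0.0)), (array([ 0.25, -1.08, -0.9 ]), np.float64(0.0)), (array([ 0.42, -1.15, -1.13]), np.float64(0.0))]
   final [(array([ 0.04, -1.07, -0.67]), np.float64(0.0)), (array([ 0.2 , -1.17, -0.94]), np.float64(0.0)), (array([ 0.4 , -1.25, -1.22]), np.float64(0.0))]
30 grasp (array([ 0.77, -0.02,  1.31]), np.float64(0.0)) (array([0.88, 0.23, 1.44]), np.float64(0.0)) lift (array([0.62, 0.21, 1.68]), np.float64(0.0))
   final [(array([ 0.07, -0.9 , -0.44]), np.float64(0.0)), (array([ 0.19, -1.  , -0.66]), np.float64(0.0)), (array([ 0.33, -1.07, -0.87]), np.float64(0.0))]
   final [(array([-0.01, -0.97, -0.44]), np.float64(0.0)), (array([ 0.13, -1.08, -0.68]), np.float64(0.0)), (array([ 0.29, -1.17, -0.93]), np.float64(0.0))]
35 grasp (array([0.84, 0.07, 1.41]), np.float64(0.0)) (array([0.95, 0.34, 1.57]), np.float64(0.0)) lift (array([0.69, 0.29, 1.78]), np.float64(0.0))
   final [(array([ 
[... 698 characters left out ...]
t64(0.0)), (array([ 0.17, -0.98, -0.45]), np.float64(0.0))]
45 grasp (array([0.98, 0.25, 1.63]), np.float64(0.0)) (array([1.11, 0.57, 1.81]), np.float64(0.0)) lift (array([0.83, 0.44, 1.96]), np.float64(0.0))
   final [(array([ 0.06, -0.6 ,  0.12]), np.float64(0.0)), (array([ 0.13, -0.71, -0.06]), np.float64(0.0)), (array([ 0.21, -0.8 , -0.22]), np.float64(0.0))]
   final [(array([-0.01, -0.68,  0.12]), np.float64(0.0)), (array([ 0.06, -0.79, -0.07]), np.float64(0.0)), (array([ 0.15, -0.88, -0.25]), np.float64(0.0))]
t 7.0167 pos [ 0.6194 -0.2285  0.347 ] joints [-0.29  0.29 -1.28 -1.5  -0.14  0.03] ft [ 1.2 -0.8 -1.1]
total shift [-0.883  1.897 -2.234] turn [0.1413 0.9575 0.2852] rows 12.77
```

>>> move_arm(
  moves=[
    [[-0.06,0.136,-0.06],[0.0101,0.0684,0.0204]],
    [[-0.06,0.136,-0.06],[0.0101,0.0684,0.0204]],
    [[-0.06,0.136,-0.06],[0.0101,0.0684,0.0204]],
    [[-0.06,0.136,-0.06],[0.0101,0.0684,0.0204]],
    [[-0.06,0.136,-0.06],[0.0101,0.0684,0.0204]],
    [[-0.06,0.136,-0.06],[0.0101,0.0684,0.0204]],
    [[-0.06,0.136,-0.06],[0.0101,0.0684,0.0204]],
    [[-0.06,0.136,-0.06],[0.0101,0.0684,0.0204]],
  ],
)

```text
t: 7.68
tool_pos: [0.5722, -0.1097, 0.2915]
tool_rot: [[-0.637, 0.206, 0.743], [0.063, 0.974, -0.216], [-0.768, -0.091, -0.634]]
ft_force: [1.8, 0.4, -2.3]
opening: 0.0462
grip_force: 51.8
```

>>> move_arm(
  moves=[
    [[-0.06,0.136,-0.1],[0.0101,0.0684,0.0204]],
    [[-0.06,0.136,-0.15],[0.0101,0.0684,0.0204]],
    [[-0.06,0.136,-0.2],[0.0101,0.0684,0.0204]],
    [[-0.06,0.136,-0.2],[0.0101,0.0684,0.0204]],
    [[-0.06,0.136,-0.2],[0.0101,0.0684,0.0204]],
    [[-0.06,0.136,-0.2],[0.0101,0.0684,0.0204]],
    [[0,0,0],[0,0,0]],
    [[0,0,0],[0,0,0]],
  ],
)

```text
t: 8.35
tool_pos: [0.5202, 0.0118, 0.1335]
tool_rot: [[-0.972, -0.037, 0.232], [-0.048, 0.998, -0.041], [-0.23, -0.051, -0.972]]
ft_force: [0.7, -1.0, -0.4]
opening: 0.0452
grip_force: 51.9
```

```bash
python3 - <<'E'
from h import *
a=-np.array([np.cos(.115),np.sin(.115),0]); z=np.array([0,0,-1.])
plan([.487,.056,.012],np.stack([a,np.cross(z,a),z],1)); print(np.round(get_state()["tool_rot"],3))
E
```

```text
t 8.35 pos [0.5202 0.0118 0.1335] joints [ 0.06  0.16 -0.58  0.6  -0.05  0.01] ft [ 0.7 -1.  -0.4]
total shift [-0.222  0.294 -0.81 ] turn [0.0208 0.1502 0.0453] rows 3.3
[[-0.972 -0.037  0.232]
 [-0.048  0.998 -0.041]
 [-0.23  -0.051 -0.972]]
```

>>> move_arm(
  moves=[
    [[-0.075,0.098,-0.05],[0.007,0.05,0.015]],
    [[-0.075,0.098,-0.1],[0.007,0.05,0.015]],
    [[-0.075,0.098,-0.15],[0.007,0.05,0.015]],
    [[0,0,-0.2],[0,0,0]],
    [[0,0,-0.15],[0,0,0]],
    [[0,0,-0.1],[0,0,0]],
    [[0,0,-0.05],[0,0,0]],
    [[0,0,0],[0,0,0]],
  ],
)

```text
t: 9.02
tool_pos: [0.4868, 0.0548, 0.016]
tool_rot: [[-0.994, -0.112, 0.006], [-0.112, 0.994, 0.001], [-0.006, 0.0, -1.0]]
ft_force: [-0.9, -0.6, -2.7]
opening: 0.0454
grip_force: 52.1
```

```bash
python3 - <<'E'
from h import *
a=-np.array([np.cos(.115),np.sin(.115),0]); z=np.array([0,0,-1.])
plan([.487,.056,.012],np.stack([a,np.cross(z,a),z],1)); print(np.round(get_state()["tool_rot"],3))
E
```

```text
t 9.0167 pos [0.4868 0.0548 0.016 ] joints [ 0.11  0.4  -0.57  0.59  0.    0.  ] ft [-0.9 -0.6 -2.7]
total shift [ 0.002  0.008 -0.027] turn [-0.0005  0.0037  0.0019] rows 0.1
[[-0.994 -0.112  0.006]
 [-0.112  0.994  0.001]
 [-0.006  0.    -1.   ]]
```

>>> move_arm(
  moves=[
    [[0,0,-0.03],[0,0,0]],
    [[0,0,0],[0,0,0]],
  ],
)

```text
t: 9.18
tool_pos: [0.4888, 0.0554, 0.0126]
tool_rot: [[-0.994, -0.112, 0.009], [-0.112, 0.994, 0.002], [-0.009, 0.001, -1.0]]
ft_force: [0.0, -0.1, -1.1]
opening: 0.0457
grip_force: 52.1
```

>>> move_arm(
  moves=[
    [[0,0,0],[0,0,0]],
    [[0,0,0],[0,0,0]],
    [[0,0,0],[0,0,0]],
    [[0,0,0],[0,0,0]],
    [[0,0,0],[0,0,0]],
    [[0,0,0.1],[0,0,0]],
    [[0,0,0.2],[0,0,0]],
    [[0,0,0.2],[0,0,0]],
  ],
  gripper=1,
)

```text
t: 9.85
tool_pos: [0.4864, 0.0554, 0.0862]
tool_rot: [[-0.994, -0.113, 0.002], [-0.113, 0.994, 0.001], [-0.002, 0.001, -1.0]]
ft_force: [0.3, 0.1, -0.1]
opening: 0.0855
grip_force: 0.0
```

>>> move_arm(
  moves=[
    [[0,0,0.1],[-0.0075,0.0663,0]],
    [[0,0,0],[-0.0075,0.0663,0]],
    [[0,0,0],[-0.0075,0.0663,0]],
    [[0,0,0],[-0.0075,0.0663,0]],
    [[0,0,0],[-0.0075,0.0663,0]],
    [[0,0,0],[0,0,0]],
  ],
)

```text
t: 10.35
tool_pos: [0.4894, 0.0558, 0.0955]
tool_rot: [[-0.858, -0.112, -0.501], [-0.097, 0.994, -0.056], [0.504, 0.001, -0.864]]
ft_force: [0.4, 0.3, -2.2]
opening: 0.0854
grip_force: 0.0
```

```bash
python3 - <<'E'
from h import *
b=.115; t=np.radians(30)
d=np.array([np.cos(b),np.sin(b),0]); u=np.array([0,0,1.])
z=-np.sin(t)*d-np.cos(t)*u; x=-np.cos(t)*d+np.sin(t)*u
im,P=cloud("wrist"); cv2.imwrite("pics/w3.png",im["color"])
im,q=bottle("top","red",near=(.45,.045),rad=.12)
q=q[(q[:,2]>.015)&(q[:,2]<.06)]
print(cv2.minAreaRect(q[:,:2].astype(np.float32)*1000))
plan([.487,.055,.015],np.stack([x,np.cross(z,x),z],1))
E
```

```text
((0.0, 0.0), (0.0, 0.0), 0.0)
t 10.45 pos [0.4881 0.0556 0.0992] joints [0.11 0.69 0.07 1.47 0.   0.  ] ft [-1.1 -0.3  1.1]
total shift [-0.007 -0.004 -0.561] turn [-0.0007  0.0021  0.0017] rows 2.08
```

View pics/w3.png

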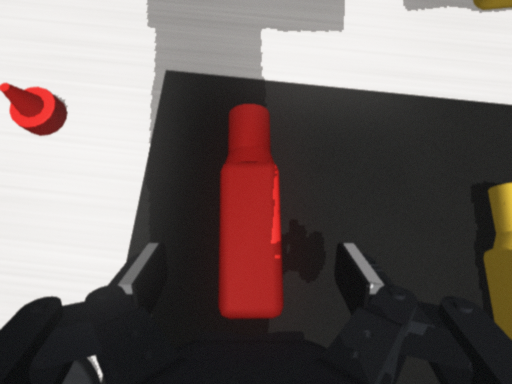

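The wrist view shows the bottle lying flat on the mat, centred between the fingers (mouth at (250,108), base end at (250,315)). I go down with this tilt and grip.

>>> move_arm(
  moves=[
    [[0,0,-0.15],[0,0,0]],
    [[0,0,-0.15],[0,0,0]],
    [[0,0,-0.12],[0,0,0]],
    [[0,0,-0.08],[0,0,0]],
    [[0,0,-0.05],[0,0,0]],
    [[0,0,0],[0,0,0]],
    [[0,0,0],[0,0,0]],
  ],
)

```text
t: 11.03
tool_pos: [0.4878, 0.0556, 0.0201]
tool_rot: [[-0.864, -0.112, -0.491], [-0.098, 0.994, -0.055], [0.494, 0.001, -0.869]]
ft_force: [-0.1, 0.8, -0.0]
opening: 0.0853
grip_force: 0.0
```

>>> move_arm(
  moves=[
    [[0,0,0],[0,0,0]],
    [[0,0,0],[0,0,0]],
    [[0,0,0],[0,0,0]],
    [[0,0,0],[0,0,0]],
    [[0,0,0],[0,0,0]],
    [[0,0,0],[0,0,0]],
    [[0,0,0],[0,0,0]],
    [[0,0,0],[0,0,0]],
  ],
  gripper=0,
  force=70,
)

```text
t: 11.7
tool_pos: [0.4889, 0.0557, 0.0197]
tool_rot: [[-0.864, -0.112, -0.49], [-0.098, 0.994, -0.055], [0.493, 0.001, -0.87]]
ft_force: [2.0, -0.1, 6.4]
opening: 0.0455
grip_force: 71.9
```

```bash
python3 - <<'E'
from h import *
s=get_state(); p=np.array(s["tool_pos"]);r=np.array(s["tool_rot"]); print(p.round(4),r.round(4).tolist())
b=.1135; a=-np.array([np.cos(b),np.sin(b),0])
# first grasp: mid = TCP0 + .0364 a ; released TCP xy ~ (.488,.0552)
mid=np.array([.4875,.0552,.026])+.0364*a; mouth=mid+.0825*a
print("mouth in tool",(r.T@(mouth-p)).round(4),"axis in tool",(r.T@a).round(4))
E
```

```text
[0.4889 0.0557 0.0197] [[-0.8643, -0.1122, -0.4903], [-0.0979, 0.9937, -0.0548], [0.4934, 0.0006, -0.8698]]
mouth in tool [ 0.1078 -0.0004  0.0539] axis in tool [ 0.8698 -0.0011  0.4934]
```

>>> move_arm(
  moves=[
    [[0,0,0.1],[0,0,0]],
    [[0,0,0.2],[0,0,0]],
    [[0.04,0,0.22],[0.0086,-0.0765,0]],
    [[0.04,0,0.22],[0.0086,-0.0765,0]],
    [[0.04,0,0.22],[0.0086,-0.0765,0]],
    [[0.04,0,0.2],[0.0086,-0.0765,0]],
    [[0.04,0,0.2],[0.0086,-0.0765,0]],
    [[0.04,0,0.2],[0.0086,-0.0765,0]],
  ],
)

```text
t: 12.37
tool_pos: [0.524, 0.0556, 0.2551]
tool_rot: [[-0.971, -0.112, 0.211], [-0.11, 0.994, 0.024], [-0.213, 0.0, -0.977]]
ft_force: [0.1, 0.0, -0.8]
opening: 0.045
grip_force: 71.6
```

>>> move_arm(
  moves=[
    [[0.06,0,0.15],[0.0086,-0.0765,0]],
    [[0.06,0,0.15],[0.0086,-0.0765,0]],
    [[0.06,0,0.1],[0.0086,-0.0765,0]],
    [[0.06,0,0],[0.0086,-0.0765,0]],
    [[0.06,0,0],[0.0086,-0.0765,0]],
    [[0.06,0,0],[0.0086,-0.0765,0]],
    [[0.06,0,0],[0.0086,-0.0765,0]],
    [[0,0,0],[0,0,0]],
  ],
)

```text
t: 13.03
tool_pos: [0.576, 0.0551, 0.301]
tool_rot: [[-0.571, -0.112, 0.813], [-0.064, 0.994, 0.092], [-0.819, 0.0, -0.574]]
ft_force: [-2.6, -0.9, -3.7]
opening: 0.0453
grip_force: 71.6
```

```bash
cat >> h.py <<'E'
def up2(xy,zmouth,m=(.1078,-.0004,.0539),a=(.8698,-.0011,.4934)):
    # target pose: bottle axis (tool coords a) down, mouth point (tool coords m) over xy
    d=np.array([*xy,0]); d/=np.linalg.norm(d); u=np.array([0,0,1.])
    e=np.arctan2(a[2],a[0]); z=np.cos(e)*d-np.sin(e)*u; x=-np.sin(e)*d-np.cos(e)*u; r=np.stack([x,np.cross(z,x),z],1)
    plan(np.array([*xy,zmouth])-r@np.array(m),r)
    s=get_state(); R_=np.array(s["tool_rot"]); print("mouth now",(np.array(s["tool_pos"])+R_@np.array(m)).round(4),"axis",(R_@np.array(a)).round(3),s["opening"],s["grip_force"])
E
python3 -c "
from h import *
up2((.609,-.289),.16)"
```

```text
t 13.0333 pos [0.576  0.0551 0.301 ] joints [ 0.08 -0.19 -0.94 -0.15  0.03 -0.02] ft [-2.6 -0.9 -3.7]
total shift [ 0.259 -2.31  -0.137] turn [-0.0104 -0.061  -0.3534] rows 8.62
mouth now [0.5583 0.0528 0.1818] axis [-0.095 -0.011 -0.995] 0.045301991177657694 71.60363137722015
```

>>> move_arm(
  moves=[
    [[0.03,-0.23,0],[-0.001,-0.006,-0.0353]],
    [[0.03,-0.23,0],[-0.001,-0.006,-0.0353]],
    [[0.03,-0.23,0],[-0.001,-0.006,-0.0353]],
    [[0.03,-0.23,0],[-0.001,-0.006,-0.0353]],
    [[0.03,-0.23,0],[-0.001,-0.006,-0.0353]],
    [[0.03,-0.23,0],[-0.001,-0.006,-0.0353]],
    [[0.03,-0.23,0],[-0.001,-0.006,-0.0353]],
    [[0.03,-0.23,0],[-0.001,-0.006,-0.0353]],
  ],
)

```text
t: 13.7
tool_pos: [0.6196, -0.2222, 0.3111]
tool_rot: [[-0.476, 0.328, 0.816], [0.162, 0.945, -0.285], [-0.864, -0.004, -0.503]]
ft_force: [-0.0, 0.2, -1.1]
opening: 0.0455
grip_force: 72.0
```

>>> move_arm(
  moves=[
    [[0.01,-0.23,0],[-0.001,-0.006,-0.0353]],
    [[0.01,-0.23,0],[-0.001,-0.006,-0.0353]],
    [[0,0,0],[0,0,0]],
    [[0,0,0],[0,0,0]],
  ],
)

```text
t: 14.03
tool_pos: [0.6229, -0.2907, 0.3107]
tool_rot: [[-0.44, 0.429, 0.789], [0.209, 0.903, -0.375], [-0.873, 0.0, -0.487]]
ft_force: [-0.3, -0.2, -1.2]
opening: 0.0453
grip_force: 72.2
```

```bash
cat > chk.py <<'E'
from h import *
import sys
col=sys.argv[1]; xy=tuple(map(float,sys.argv[2:4])); n=sys.argv[4]
up2(xy,.16)
out=[]
for c in("scene","top"):
    im,q=bottle(c,col,near=xy,rad=.08)
    K=im["K"];A=np.array(im["attitude"]);X=A.T@(np.array([*xy,.16])-im["position"])
    u,v=int(K[0,0]*X[0]/-X[2]+K[0,2]),int(-K[1,1]*X[1]/-X[2]+K[1,2])
    pad=cv2.copyMakeBorder(im["color"],80,80,80,80,cv2.BORDER_CONSTANT)
    out.append(cv2.resize(pad[v+80-64:v+80+64,u+80-64:u+80+64],(390,390),interpolation=cv2.INTER_CUBIC))
    for lo in np.arange(.05,.32,.02):
        w=q[(q[:,2]>lo)&(q[:,2]<lo+.02)]
        if len(w)>8: print(c,lo.round(2),len(w),((w.min(0)+w.max(0))/2).round(4)[:2],np.ptp(w,axis=0).round(3)[:2])
cv2.imwrite(f"pics/{n}.png",np.hstack(out))
E
python3 chk.py red .609 -.289 r1
```

```text
t 14.0333 pos [ 0.6229 -0.2907  0.3107] joints [-0.43  0.02 -0.87 -0.37 -0.01  0.01] ft [-0.3 -0.2 -1.2]
total shift [-0.053 -0.005 -0.203] turn [0.002  0.0043 0.0004] rows 0.78
mouth now [ 0.6178 -0.2887  0.1903] axis [ 0.006 -0.004 -1.   ] 0.04525145952480273 72.2227281332016
scene 0.07 59 [ 0.6108 -0.2895] [0.048 0.05 ]
scene 0.09 103 [ 0.6107 -0.2886] [0.047 0.049]
scene 0.19 35 [ 0.6242 -0.2973] [0.023 0.022]
scene 0.21 59 [ 0.6241 -0.2973] [0.023 0.024]
scene 0.23 33 [ 0.6268 -0.3039] [0.023 0.025]
scene 0.25 93 [ 0.6226 -0.3003] [0.044 0.036]
scene 0.27 114 [ 0.6228 -0.3005] [0.044 0.036]
scene 0.29 112 [ 0.6234 -0.2998] [0.044 0.036]
scene 0.31 115 [ 0.6151 -0.281 ] [0.059 0.072]
top 0.09 21 [ 0.6226 -0.2789] [0.021 0.015]
top 0.27 10 [ 0.5939 -0.2841] [0.008 0.018]
top 0.29 20 [ 0.5961 -0.2805] [0.013 0.029]
top 0.31 19 [ 0.6102 -0.2775] [0.043 0.03 ]
```

View pics/r1.png

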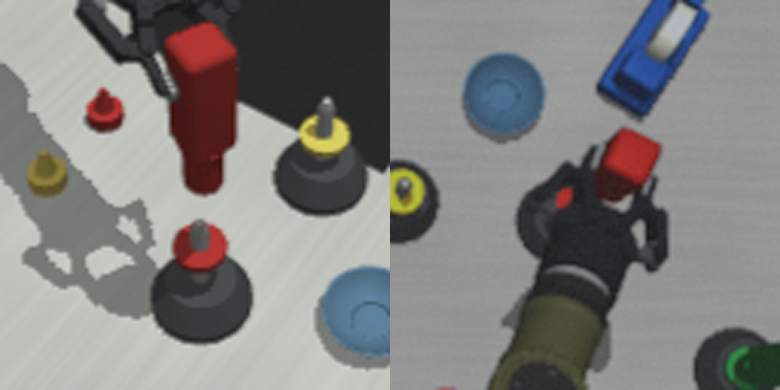

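The left crop (scene) shows the red bottle upright, mouth down at (203,187), above the red collar and post at (200,235). I measure the neck against the post with the same camera.

```bash
cat > fit.py <<'E'
from h import *
import sys
col=sys.argv[1]; xy=np.array(list(map(float,sys.argv[2:4])));zm=float(sys.argv[4])
def circ(w,r,c0):
    f=lambda c:np.hypot(w[:,0]-c[0],w[:,1]-c[1])-r
    o=least_squares(f,c0,loss="soft_l1",f_scale=.001); return o.x.round(4),np.median(np.abs(o.fun)).round(4),len(w)
from scipy.optimize import least_squares
for k in range(2):
    im,P=cloud("scene"); Q=P.reshape(-1,3); 
    _,q=bottle("scene",col,near=xy,rad=.06)
    n=q[(q[:,2]>zm+.004)&(q[:,2]<zm+.034)]; print("neck",circ(n,.018,xy))
    g=q[(q[:,2]>.06)&(q[:,2]<.1)]; top=np.percentile(g[:,2],97); print("collar",circ(g[(g[:,2]<top-.004)],.026,xy),top.round(4))
    d=np.linalg.norm(Q[:,:2]-xy,axis=1); p=Q[(d<.02)&(Q[:,2]>.098)&(Q[:,2]<.115)]; print("post",circ(p,.009,xy))
E
python3 fit.py red .609 -.289 .19
```

```text
neck (array([ 0.616 , -0.2877]), np.float64(0.0007), 76)
collar (array([ 0.6074, -0.2864]), np.float64(0.0038), 39) 0.093
post (array([ 0.6082, -0.2875]), np.float64(0.0009), 27)
neck (array([ 0.6162, -0.2873]), np.float64(0.0006), 73)
collar (array([ 0.6068, -0.2869]), np.float64(0.0037), 66) 0.0941
post (array([ 0.6088, -0.2876]), np.float64(0.0008), 26)
```

>>> move_arm(
  moves=[
    [[-0.05,0,0],[0,0.004,0]],
    [[0,0,-0.1],[0,0,0]],
    [[0,0,-0.1],[0,0,0]],
    [[0,0,-0.1],[0,0,0]],
    [[0,0,-0.07],[0,0,0]],
    [[0,0,-0.05],[0,0,0]],
    [[0,0,-0.05],[0,0,0]],
    [[0,0,0],[0,0,0]],
  ],
)

```text
t: 15.0
tool_pos: [0.6133, -0.2883, 0.2381]
tool_rot: [[-0.447, 0.428, 0.786], [0.208, 0.904, -0.373], [-0.87, -0.003, -0.493]]
ft_force: [0.3, 0.2, -1.9]
opening: 0.045
grip_force: 72.4
```

```bash
python3 chk.py red .6085 -.288 r2|head -4;python3 fit.py red .6085 -.288 .12|grep neck
```

```text
t 15.0 pos [ 0.6133 -0.2883  0.2381] joints [-0.44  0.14 -1.   -0.62 -0.01  0.  ] ft [ 0.3  0.2 -1.9]
total shift [ 0.007 -0.014  0.282] turn [ 0.0018 -0.0005 -0.0002] rows 1.05
mouth now [ 0.6073 -0.2863  0.1177] axis [-0.001 -0.004 -1.   ] 0.04503292363542867 72.37624078989029
scene 0.07 45 [ 0.6122 -0.289 ] [0.045 0.05 ]
neck (array([ 0.6082, -0.2886]), np.float64(0.0006), 72)
neck (array([ 0.6085, -0.2887]), np.float64(0.0006), 72)
```

View pics/r2.png

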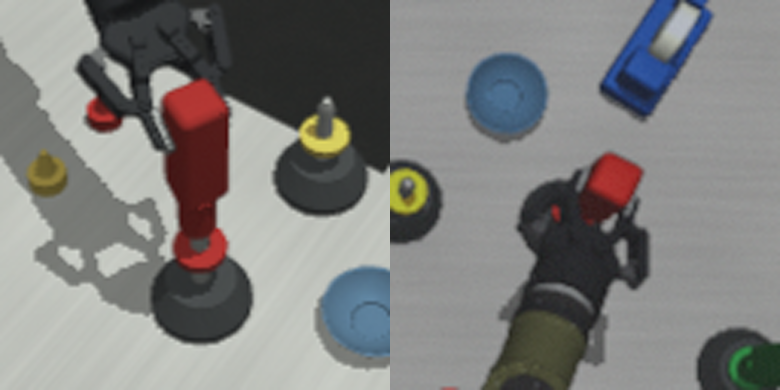

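The scene crop shows the post entering the mouth at (200,240), with the bottle upright and centred. I press down slowly.

>>> move_arm(
  moves=[
    [[0,0,-0.03],[0,0,0]],
    [[0,0,-0.03],[0,0,0]],
    [[0,0,-0.03],[0,0,0]],
    [[0,0,-0.03],[0,0,0]],
    [[0,0,-0.02],[0,0,0]],
    [[0,0,-0.02],[0,0,0]],
    [[0,0,-0.02],[0,0,0]],
    [[0,0,-0.02],[0,0,0]],
  ],
)

```text
t: 15.97
tool_pos: [0.6147, -0.2892, 0.2103]
tool_rot: [[-0.443, 0.428, 0.788], [0.207, 0.904, -0.375], [-0.872, -0.003, -0.489]]
ft_force: [0.2, -1.2, -0.9]
opening: 0.0451
grip_force: 72.4
```

>>> move_arm(
  moves=[
    [[0,0,-0.02],[0,0,0]],
    [[0,0,-0.02],[0,0,0]],
    [[0,0,-0.02],[0,0,0]],
    [[0,0,-0.02],[0,0,0]],
    [[0,0,-0.02],[0,0,0]],
    [[0,0,-0.02],[0,0,0]],
    [[0,0,-0.02],[0,0,0]],
    [[0,0,-0.02],[0,0,0]],
  ],
)

```text
t: 16.63
tool_pos: [0.6159, -0.2897, 0.1893]
tool_rot: [[-0.438, 0.428, 0.79], [0.205, 0.904, -0.376], [-0.875, -0.003, -0.484]]
ft_force: [-4.4, 1.3, 7.1]
opening: 0.0451
grip_force: 73.1
```

```bash
python3 chk.py red .6085 -.288 r3|head -8;python3 fit.py red .6085 -.288 .06|grep neck
```

```text
t 16.6333 pos [ 0.6159 -0.2897  0.1893] joints [-0.44  0.27 -1.08 -0.84 -0.01  0.  ] ft [-4.4  1.3  7.1]
total shift [-0.011 -0.004  0.607] turn [0.0044 0.0055 0.0001] rows 2.25
mouth now [ 0.6111 -0.2882  0.0689] axis [ 0.008 -0.008 -1.   ] 0.045081394563155824 73.06596994400024
scene 0.05 43 [ 0.6108 -0.2899] [0.048 0.05 ]
scene 0.07 88 [ 0.6137 -0.2907] [0.042 0.047]
scene 0.09 54 [ 0.6138 -0.2953] [0.028 0.026]
scene 0.11 22 [ 0.6221 -0.3042] [0.019 0.024]
scene 0.13 75 [ 0.6158 -0.3002] [0.044 0.035]
neck (array([ 0.6103, -0.2899]), np.float64(0.0022), 138)
neck (array([ 0.6105, -0.29  ]), np.float64(0.002), 147)
```

>>> move_arm(
  moves=[
    [[-0.006,0.002,-0.018],[0.002,0.003,0]],
    [[-0.006,0.002,-0.018],[0.002,0.003,0]],
    [[-0.003,0,-0.018],[0,0,0]],
    [[0,0,-0.018],[0,0,0]],
    [[0,0,-0.018],[0,0,0]],
    [[0,0,-0.018],[0,0,0]],
    [[0,0,-0.015],[0,0,0]],
    [[0,0,0],[0,0,0]],
  ],
)

```text
t: 17.6
tool_pos: [0.6154, -0.2898, 0.1721]
tool_rot: [[-0.444, 0.428, 0.787], [0.21, 0.904, -0.373], [-0.871, -0.001, -0.491]]
ft_force: [2.8, -0.7, 4.4]
opening: 0.0454
grip_force: 72.5
```

```bash
python3 chk.py red .6085 -.288 r4|head -8;python3 fit.py red .6085 -.288 .06|grep collar
```

```text
t 17.6 pos [ 0.6154 -0.2898  0.1721] joints [-0.44  0.31 -1.09 -0.89 -0.    0.  ] ft [ 2.8 -0.7  4.4]
total shift [-0.007 -0.003  0.722] turn [ 0.0011  0.0012 -0.    ] rows 2.67
mouth now [ 0.6098 -0.2877  0.0517] axis [ 0.001 -0.003 -1.   ] 0.04539625511487595 72.53676116466522
scene 0.05 118 [ 0.6105 -0.2917] [0.048 0.047]
scene 0.07 51 [ 0.6137 -0.2942] [0.029 0.027]
scene 0.09 21 [ 0.6188 -0.3002] [0.023 0.021]
scene 0.11 68 [ 0.6143 -0.2991] [0.045 0.037]
scene 0.13 85 [ 0.6157 -0.2995] [0.045 0.036]
collar (array([ 0.6035, -0.2822]), np.float64(0.0012), 87) 0.0958
collar (array([ 0.6034, -0.2821]), np.float64(0.0013), 82) 0.0951
  return _methods._mean(a, axis=axis, dtype=dtype,
  ret = ret.dtype.type(ret / rcount)
```

Press on in small steps until the force rises clearly above the collar's sliding force.

>>> move_arm(
  moves=[
    [[0,0,-0.012],[0,0,0]],
    [[0,0,-0.012],[0,0,0]],
    [[0,0,0],[0,0,0]],
  ],
)

```text
t: 18.15
tool_pos: [0.6152, -0.2897, 0.1683]
tool_rot: [[-0.445, 0.428, 0.787], [0.21, 0.904, -0.373], [-0.871, -0.001, -0.492]]
ft_force: [3.6, -1.4, 5.3]
opening: 0.0452
grip_force: 72.5
```

>>> move_arm(
  moves=[
    [[0,0,-0.012],[0,0,0]],
    [[0,0,-0.012],[0,0,0]],
    [[0,0,0],[0,0,0]],
  ],
)

```text
t: 18.4
tool_pos: [0.616, -0.2901, 0.1677]
tool_rot: [[-0.44, 0.428, 0.789], [0.208, 0.904, -0.374], [-0.874, -0.001, -0.487]]
ft_force: [-5.7, 2.2, 19.3]
opening: 0.045
grip_force: 74.1
```

```bash
cat > seat.py <<'E'
from h import *
import sys
col=sys.argv[1]; xy=np.array(list(map(float,sys.argv[2:4])))
s=get_state(); print(s["t"],s["ft_force"],s["tool_pos"])
im,q=bottle("scene",col,near=xy,rad=.07); t=q[q[:,2]>np.percentile(q[:,2],99)-.006]
print("top z",np.median(t[:,2]),((t.min(0)+t.max(0))/2).round(4),len(t))
b=q[(q[:,2]>.1)]
im,P=cloud("scene"); hs=cv2.cvtColor(im["color"],cv2.COLOR_BGR2HSV); g=P[(hs[...,0]>55)&(hs[...,0]<85)&(hs[...,1]>120)&(np.linalg.norm(P[...,:2]-[.437,-.502],axis=-1)<.06)]
tg=g[g[:,2]>np.percentile(g[:,2],99)-.006]; print("green top z",np.median(tg[:,2]),len(tg))
low=q[q[:,2]<.06]; print("collar z range",np.percentile(q[:,2],[.5,2]).round(4))
E
python3 seat.py red .61 -.289
```

```text
18.4 [-5.74852766  2.21277246 19.32453227] [ 0.61600717 -0.29013206  0.16766164]
top z 0.21367075548593512 [ 0.612  -0.2893  0.2152] 194
green top z 0.21411815231215858 216
collar z range [0.0423 0.0465]
```

>>> move_arm(
  moves=[
    [[0,0,0.01],[0,0,0]],
    [[0,0,0],[0,0,0]],
  ],
)

```text
t: 18.67
tool_pos: [0.6154, -0.2898, 0.1677]
tool_rot: [[-0.443, 0.428, 0.788], [0.209, 0.904, -0.373], [-0.872, -0.001, -0.49]]
ft_force: [-0.2, 0.8, 10.3]
opening: 0.0448
grip_force: 72.7
```

>>> move_arm(
  moves=[
    [[0,0,0],[0,0,0]],
    [[0,0,0],[0,0,0]],
    [[0,0,0],[0,0,0]],
    [[0,0,0],[0,0,0]],
    [[0,0,0],[0,0,0]],
    [[0,0,0],[0,0,0]],
    [[-0.08,0.037,0.05],[0,0,0]],
    [[-0.16,0.075,0.1],[0,0,0]],
  ],
  gripper=1,
)

```text
t: 19.33
tool_pos: [0.5779, -0.2725, 0.1843]
tool_rot: [[-0.452, 0.428, 0.783], [0.213, 0.904, -0.371], [-0.866, -0.001, -0.499]]
ft_force: [0.8, 0.0, 1.3]
opening: 0.0858
grip_force: 0.0
```

>>> move_arm(
  moves=[
    [[-0.16,0.075,0.1],[0,0,0]],
    [[-0.16,0.075,0.1],[0,0,0]],
    [[-0.16,0.075,0.1],[0,0,0]],
    [[-0.1,0.1,0.15],[0,0,0]],
    [[-0.05,0.15,0.15],[0,0,0]],
    [[0,0,0],[0,0,0]],
  ],
)

```text
t: 19.83
tool_pos: [0.4813, -0.1983, 0.2802]
tool_rot: [[-0.445, 0.425, 0.788], [0.209, 0.905, -0.37], [-0.871, 0.0, -0.492]]
ft_force: [0.6, -0.1, 1.1]
opening: 0.0854
grip_force: 0.0
```

```bash
python3 seat.py red .61 -.289; cat >> h.py <<'E'
def tilt(xy,z,b,tdeg=30):
    t=np.radians(tdeg); d=np.array([np.cos(b),np.sin(b),0]); u=np.array([0,0,1.])
    zz=-np.sin(t)*d-np.cos(t)*u; x=-np.cos(t)*d+np.sin(t)*u
    plan([*xy,z],np.stack([x,np.cross(zz,x),zz],1)); print(np.round(get_state()["tool_rot"],3).tolist())
E
python3 - <<'E'
from h import *
im,q=bottle("top","yel",near=(.4935,.274),rad=.11); q=q[(q[:,2]>.01)&(q[:,2]<.06)]
print("yel",cv2.minAreaRect(q[:,:2].astype(np.float32)*1000))
# mid, axis -> TCP at mid + .0375 outward
b=.12; mid=np.array([.494,.274]); tilt(mid+.038*np.array([np.cos(b),np.sin(b)]),.12,b)
E
```

```text
19.8333 [ 0.58724834 -0.14917344  1.10692422] [ 0.48130066 -0.19832645  0.28023329]
top z 0.21367167106114243 [ 0.6112 -0.2918  0.2135] 196
green top z 0.21385353090473685 224
collar z range [0.0421 0.0462]
yel ((495.07159423828125, 272.11309814453125), (166.13201904296875, 51.91061782836914), 9.823600769042969)
t 19.9833 pos [ 0.4823 -0.2004  0.2758] joints [-0.34 -0.25 -1.18 -0.41 -0.09  0.05] ft [ 0.7  0.2 -0.4]
total shift [ 0.33   3.193 -1.039] turn [0.1627 0.9999 0.2792] rows 13.3
[[-0.45, 0.427, 0.784], [0.212, 0.904, -0.371], [-0.868, -0.001, -0.497]]
```

>>> move_arm(
  moves=[
    [[0.024,0.228,0],[0.0116,0.0714,0.02]],
    [[0.024,0.228,0],[0.0116,0.0714,0.02]],
    [[0.024,0.228,0],[0.0116,0.0714,0.02]],
    [[0.024,0.228,0],[0.0116,0.0714,0.02]],
    [[0.024,0.228,0],[0.0116,0.0714,0.02]],
    [[0.024,0.228,0],[0.0116,0.0714,0.02]],
    [[0.024,0.228,0],[0.0116,0.0714,0.02]],
    [[0.024,0.228,0],[0.0116,0.0714,0.02]],
  ],
)

```text
t: 20.65
tool_pos: [0.5124, 0.0436, 0.2705]
tool_rot: [[-0.963, 0.156, 0.217], [0.126, 0.981, -0.147], [-0.236, -0.114, -0.965]]
ft_force: [1.0, -1.4, -0.2]
opening: 0.0855
grip_force: 0.0
```

>>> move_arm(
  moves=[
    [[0.024,0.228,-0.1],[0.0116,0.0714,0.02]],
    [[0.024,0.228,-0.1],[0.0116,0.0714,0.02]],
    [[0.024,0.228,-0.1],[0.0116,0.0714,0.02]],
    [[0.024,0.228,-0.1],[0.0116,0.0714,0.02]],
    [[0.024,0.228,-0.1],[0.0116,0.0714,0.02]],
    [[0.024,0.228,-0.1],[0.0116,0.0714,0.02]],
    [[0,0,0],[0,0,0]],
    [[0,0,0],[0,0,0]],
  ],
)

```text
t: 21.32
tool_pos: [0.5335, 0.2478, 0.1671]
tool_rot: [[-0.898, -0.086, -0.431], [-0.064, 0.996, -0.066], [0.434, -0.032, -0.9]]
ft_force: [-0.8, 0.7, -0.2]
opening: 0.0854
grip_force: 0.0
```

```bash
python3 - <<'E'
from h import *
b=.12; mid=np.array([.494,.274]); tilt(mid+.038*np.array([np.cos(b),np.sin(b)]),.12,b)
im,q=bottle("wrist","yel",near=(.494,.274),rad=.13); cv2.imwrite("pics/w4.png",im["color"])
t=q[(q[:,2]>.042)&(q[:,2]<.056)]; print(len(q),len(t),cv2.minAreaRect(t[:,:2].astype(np.float32)*1000))
E
```

```text
t 21.3167 pos [0.5335 0.2478 0.1671] joints [0.38 0.76 0.43 1.69 0.1  0.28] ft [-0.8  0.7 -0.2]
total shift [-0.012  0.205 -0.314] turn [0.0151 0.0489 0.0206] rows 1.39
[[-0.898, -0.086, -0.431], [-0.064, 0.996, -0.066], [0.434, -0.032, -0.9]]
7634 6048 ((494.19879150390625, 278.7524108886719), (164.22607421875, 45.54434585571289), 6.050484657287598)
```

>>> move_arm(
  moves=[
    [[-0.005,0.115,-0.05],[0.0075,0.0245,0.0065]],
    [[-0.005,0.115,-0.15],[0.0075,0.0245,0.0065]],
    [[0,0,-0.15],[0,0,0]],
    [[0,0,-0.15],[0,0,0]],
    [[0,0,-0.15],[0,0,0]],
    [[0,0,-0.1],[0,0,0]],
    [[0,0,-0.06],[0,0,0]],
    [[0,0,0],[0,0,0]],
  ],
)

```text
t: 22.03
tool_pos: [0.5314, 0.2807, 0.0627]
tool_rot: [[-0.872, -0.105, -0.479], [-0.095, 0.994, -0.045], [0.481, 0.006, -0.877]]
ft_force: [-0.7, 0.1, 0.4]
opening: 0.0854
grip_force: 0.0
```

```bash
python3 - <<'E'
from h import *
tilt((.5318,.2821),.015,.108)
im,q=bottle("wrist","yel",near=(.494,.274),rad=.13); cv2.imwrite("pics/w5.png",im["color"])
t=q[(q[:,2]>.042)&(q[:,2]<.056)]; print(len(q),len(t),cv2.minAreaRect(t[:,:2].astype(np.float32)*1000))
E
```

```text
t 22.0333 pos [0.5314 0.2807 0.0627] joints [0.41 0.87 0.37 1.55 0.15 0.26] ft [-0.7  0.1  0.4]
total shift [ 0.003  0.009 -0.318] turn [-0.0053  0.0137  0.0018] rows 1.18
[[-0.872, -0.105, -0.479], [-0.095, 0.994, -0.045], [0.481, 0.006, -0.877]]
17675 14514 ((494.1331787109375, 278.8753356933594), (163.91160583496094, 45.60488510131836), 6.044042110443115)
```

View pics/w5.png

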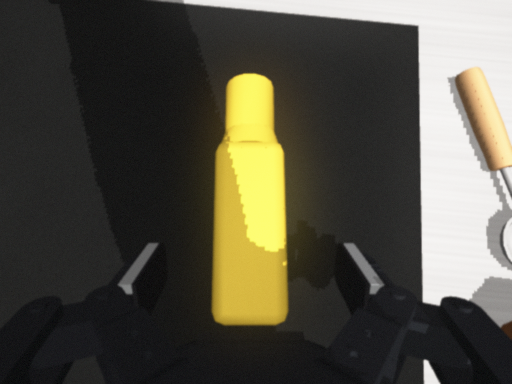

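The wrist view shows the yellow bottle straight and centred between the fingers (mouth at (250,78), base end at (250,320)). I go on down and grip.

>>> move_arm(
  moves=[
    [[0,0.008,-0.1],[-0.003,0.014,0]],
    [[0,0,-0.1],[0,0,0]],
    [[0,0,-0.06],[0,0,0]],
    [[0,0,-0.05],[0,0,0]],
    [[0,0,0],[0,0,0]],
    [[0,0,0],[0,0,0]],
  ],
)

```text
t: 22.58
tool_pos: [0.5316, 0.2831, 0.0151]
tool_rot: [[-0.86, -0.106, -0.499], [-0.094, 0.994, -0.05], [0.502, 0.003, -0.865]]
ft_force: [-0.1, 0.2, -0.8]
opening: 0.0853
grip_force: 0.0
```

>>> move_arm(
  moves=[
    [[0,0,0],[0,0,0]],
    [[0,0,0],[0,0,0]],
    [[0,0,0],[0,0,0]],
    [[0,0,0],[0,0,0]],
    [[0,0,0],[0,0,0]],
    [[0,0,0],[0,0,0]],
    [[0,0,0],[0,0,0]],
    [[0,0,0],[0,0,0]],
  ],
  gripper=0,
  force=70,
)

```text
t: 23.25
tool_pos: [0.5323, 0.2835, 0.0151]
tool_rot: [[-0.861, -0.106, -0.498], [-0.094, 0.994, -0.05], [0.501, 0.004, -0.866]]
ft_force: [1.9, 0.8, 5.5]
opening: 0.045
grip_force: 71.5
```

```bash
python3 - <<'E'
from h import *
s=get_state(); p=np.array(s["tool_pos"]);r=np.array(s["tool_rot"]); print(p.round(4),np.round(s["joints"],2))
d=np.cross(r[:,1],[0,0,1.]); a=-d/np.linalg.norm(d); print(a)   # bottle axis: level, square to the pads
mid=np.array([.4941,.2788,.026]); t=(mid-p)@a
mouth=np.array([p[0],p[1],.026])+a*(t+.0825)
print("mouth in tool",(r.T@(mouth-p)).round(4).tolist(),"axis",(r.T@a).round(4).tolist())
E
```

```text
[0.5323 0.2835 0.0151] [0.41 0.93 0.36 1.5  0.15 0.26]
[-0.99433212 -0.10631858  0.        ]
mouth in tool [0.1102, 0.0, 0.0511] axis [0.8656, 0.0, 0.5007]
```

>>> move_arm(
  moves=[
    [[0,0,0.1],[0,0,0]],
    [[0,0,0.2],[0,0,0]],
    [[0,0,0.22],[0.0082,-0.0765,0]],
    [[0.02,-0.05,0.22],[0.0082,-0.0765,0]],
    [[0.02,-0.1,0.22],[0.0082,-0.0765,0]],
    [[0.02,-0.12,0.2],[0.0082,-0.0765,0]],
    [[0.02,-0.12,0.2],[0.0082,-0.0765,0]],
    [[0.02,-0.12,0.2],[0.0082,-0.0765,0]],
  ],
)

```text
t: 23.92
tool_pos: [0.5463, 0.206, 0.2502]
tool_rot: [[-0.973, -0.109, 0.202], [-0.106, 0.994, 0.025], [-0.204, 0.003, -0.979]]
ft_force: [-0.1, -0.6, -0.5]
opening: 0.0457
grip_force: 71.3
```

>>> move_arm(
  moves=[
    [[0.05,-0.18,0.15],[0.0082,-0.0765,0]],
    [[0.05,-0.18,0.15],[0.0082,-0.0765,0]],
    [[0.05,-0.18,0.1],[0.0082,-0.0765,0]],
    [[0.05,-0.18,0],[0.0082,-0.0765,0]],
    [[0.05,-0.18,0],[0.0082,-0.0765,0]],
    [[0.05,-0.18,0],[0.0082,-0.0765,0]],
    [[0.05,-0.18,0],[0.0082,-0.0765,0]],
    [[0,0,0],[0,0,0]],
  ],
)

```text
t: 24.58
tool_pos: [0.5889, 0.0332, 0.2959]
tool_rot: [[-0.58, -0.105, 0.808], [-0.056, 0.994, 0.089], [-0.813, 0.006, -0.582]]
ft_force: [-1.9, 0.2, -4.6]
opening: 0.0453
grip_force: 71.6
```

```bash
sed -i 's/m=(.1078,-.0004,.0539),a=(.8698,-.0011,.4934)/m=(.1102,0,.0511),a=(.8656,0,.5007)/' h.py; python3 -c "
from h import *
up2((.627,-.096),.18)"
```

```text
t 24.5833 pos [0.5889 0.0332 0.2959] joints [ 0.01 -0.15 -0.93 -0.15  0.08 -0.05] ft [-1.9  0.2 -4.6]
total shift [ 0.326 -0.872  0.034] turn [-0.0052 -0.062  -0.1637] rows 3.45
mouth now [0.5663 0.0315 0.1766] axis [-0.097 -0.004 -0.995] 0.04526413686528499 71.58775672316551
```

>>> move_arm(
  moves=[
    [[0.065,-0.174,0.01],[-0.001,-0.0125,-0.033]],
    [[0.065,-0.174,0.01],[-0.001,-0.0125,-0.033]],
    [[0.065,-0.174,0.01],[-0.001,-0.0125,-0.033]],
    [[0.065,-0.174,0.01],[-0.001,-0.0125,-0.033]],
    [[0.065,-0.174,0],[-0.001,-0.0125,-0.033]],
    [[0,0,0],[0,0,0]],
    [[0,0,0],[0,0,0]],
  ],
)

```text
t: 25.17
tool_pos: [0.6457, -0.0937, 0.3112]
tool_rot: [[-0.487, 0.148, 0.861], [0.073, 0.989, -0.129], [-0.87, -0.0, -0.493]]
ft_force: [-0.6, 0.9, -1.1]
opening: 0.0453
grip_force: 71.8
```

```bash
python3 - <<'E'
from h import *
up2((.627,-.096),.18)
E
python3 fit.py yel .627 -.096 .18
```

```text
t 25.1667 pos [ 0.6457 -0.0937  0.3112] joints [-0.14 -0.05 -0.92 -0.36 -0.01  0.  ] ft [-0.6  0.9 -1.1]
total shift [-0.053 -0.026 -0.068] turn [ 0.001   0.0058 -0.0022] rows 0.33
mouth now [ 0.636  -0.0923  0.1902] axis [ 0.009 -0.002 -1.   ] 0.04532810997714558 71.80309519171715
neck (array([ 0.6344, -0.0941]), np.float64(0.0008), 68)
collar (array([ 0.6257, -0.09  ]), np.float64(0.005), 71) 0.0787
post (array([ 0.6273, -0.0942]), np.float64(0.0008), 21)
neck (array([ 0.6345, -0.0936]), np.float64(0.0007), 64)
collar (array([ 0.6236, -0.0901]), np.float64(0.0048), 88) 0.0791
post (array([ 0.6268, -0.094 ]), np.float64(0.0007), 23)
```

>>> move_arm(
  moves=[
    [[-0.044,0,0],[0.001,0.006,0]],
    [[0,0,-0.1],[0,0,0]],
    [[0,0,-0.1],[0,0,0]],
    [[0,0,-0.1],[0,0,0]],
    [[0,0,-0.07],[0,0,0]],
    [[0,0,-0.05],[0,0,0]],
    [[0,0,-0.05],[0,0,0]],
    [[0,0,0],[0,0,0]],
  ],
)

```text
t: 26.03
tool_pos: [0.6374, -0.0931, 0.2396]
tool_rot: [[-0.496, 0.147, 0.856], [0.074, 0.989, -0.128], [-0.865, -0.0, -0.502]]
ft_force: [-0.7, 0.7, -1.8]
opening: 0.045
grip_force: 71.9
```

```bash
python3 chk.py yel .627 -.094 y2|head -4;python3 fit.py yel .627 -.094 .12|grep neck
```

```text
t 26.0333 pos [ 0.6374 -0.0931  0.2396] joints [-0.14  0.08 -1.05 -0.6  -0.    0.  ] ft [-0.7  0.7 -1.8]
total shift [ 0.003 -0.017  0.276] turn [ 0.0001 -0.0008 -0.0006] rows 1.02
mouth now [ 0.6264 -0.0915  0.1187] axis [-0.001 -0.    -1.   ] 0.04503689240107747 71.86618521809578
scene 0.05 10 [ 0.6403 -0.1094] [0.021 0.022]
neck (array([ 0.6274, -0.0941]), np.float64(0.0008), 77)
neck (array([ 0.6278, -0.0943]), np.float64(0.0009), 74)
```

View pics/y2.png

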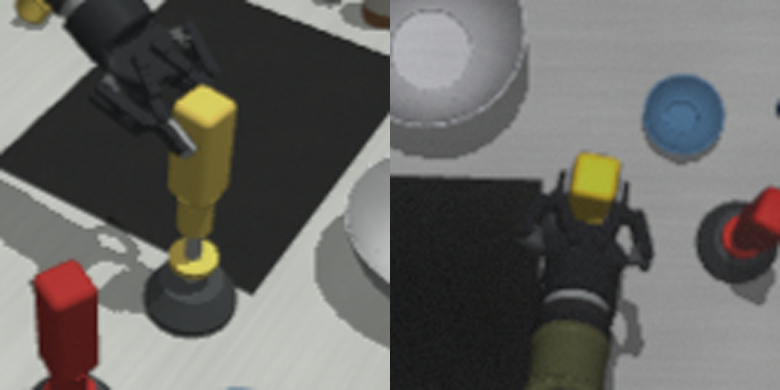

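The yellow bottle is upright and centred with the post in its mouth at (193,240), and the red one stands on its post at (68,330). I press down slowly.

>>> move_arm(
  moves=[
    [[0,0,-0.03],[0,0,0]],
    [[0,0,-0.03],[0,0,0]],
    [[0,0,-0.03],[0,0,0]],
    [[0,0,-0.03],[0,0,0]],
    [[-0.001,0,-0.03],[0,0,0]],
    [[-0.001,0,-0.03],[0,0,0]],
    [[-0.001,0,-0.02],[0,0,0]],
    [[-0.001,0,-0.02],[0,0,0]],
  ],
)

```text
t: 27.0
tool_pos: [0.6381, -0.0938, 0.2081]
tool_rot: [[-0.493, 0.148, 0.857], [0.074, 0.989, -0.129], [-0.867, -0.0, -0.499]]
ft_force: [-0.2, -0.1, -0.5]
opening: 0.0454
grip_force: 71.9
```

>>> move_arm(
  moves=[
    [[-0.001,0,-0.02],[0,0,0]],
    [[-0.001,0,-0.02],[0,0,0]],
    [[-0.001,0,-0.02],[0,0,0]],
    [[-0.001,0,-0.02],[0,0,0]],
    [[-0.001,0,-0.02],[0,0,0]],
    [[0,0,-0.02],[0,0,0]],
    [[0,0,-0.02],[0,0,0]],
    [[0,0,-0.02],[0,0,0]],
  ],
)

```text
t: 27.67
tool_pos: [0.6388, -0.094, 0.1873]
tool_rot: [[-0.488, 0.148, 0.86], [0.073, 0.989, -0.129], [-0.87, -0.0, -0.494]]
ft_force: [-3.6, 0.9, 7.0]
opening: 0.0454
grip_force: 72.6
```

```bash
python3 -c "
from h import *
up2((.627,-.0925),.047)"; python3 seat.py yel .627 -.094
```

```text
t 27.6667 pos [ 0.6388 -0.094   0.1873] joints [-0.14  0.22 -1.15 -0.86 -0.    0.  ] ft [-3.6  0.9  7. ]
total shift [-0.006 -0.001 -0.129] turn [0.0009 0.0052 0.0014] rows 0.48
mouth now [ 0.6289 -0.0925  0.0662] axis [ 0.008 -0.001 -1.   ] 0.045367885604001706 72.63214722275734
27.6667 [-3.59481977  0.90218629  7.01023563] [ 0.6387618  -0.09395208  0.1872652 ]
top z 0.22913801690789887 [ 0.6272 -0.0946  0.23  ] 150
green top z 0.2139726945236704 228
collar z range [0.057  0.0612]
```

Top of the bottle is at 0.229 and should reach 0.214, so about 15–16 mm remain.

>>> move_arm(
  moves=[
    [[-0.004,0,-0.018],[0,0.003,0]],
    [[-0.002,0,-0.018],[0,0.002,0]],
    [[0,0,-0.018],[0,0,0]],
    [[0,0,-0.018],[0,0,0]],
    [[0,0,-0.015],[0,0,0]],
    [[0,0,-0.012],[0,0,0]],
    [[0,0,0],[0,0,0]],
  ],
)

```text
t: 28.35
tool_pos: [0.6389, -0.0939, 0.1732]
tool_rot: [[-0.493, 0.148, 0.857], [0.073, 0.989, -0.129], [-0.867, -0.001, -0.499]]
ft_force: [-0.4, 0.8, 5.8]
opening: 0.0451
grip_force: 72.3
```

>>> move_arm(
  moves=[
    [[0,0,-0.012],[0,0,0]],
    [[0,0,-0.012],[0,0,0]],
    [[0,0,0],[0,0,0]],
  ],
)

```text
t: 28.6
tool_pos: [0.64, -0.0942, 0.1716]
tool_rot: [[-0.49, 0.148, 0.859], [0.072, 0.989, -0.129], [-0.869, -0.001, -0.495]]
ft_force: [-1.8, 0.8, 10.1]
opening: 0.0452
grip_force: 72.5
```

```bash
python3 seat.py yel .627 -.094; python3 -c "
from h import *
up2((.627,-.0925),.047)"
```

```text
28.6 [-1.75804948  0.76749158 10.05073551] [ 0.63998874 -0.09421125  0.17162996]
top z 0.21318914028082092 [ 0.6292 -0.0946  0.2134] 153
green top z 0.21387394313561225 227
collar z range [0.043  0.0456]
t 28.7 pos [ 0.64   -0.0942  0.1716] joints [-0.14  0.27 -1.17 -0.92 -0.    0.  ] ft [-1.8  0.5  9.7]
total shift [-0.014  0.001 -0.024] turn [0.0013 0.0039 0.0014] rows 0.1
mouth now [ 0.6299 -0.0928  0.0506] axis [ 0.006 -0.002 -1.   ] 0.04545637596960845 72.48455911874771
```

Push a little further to confirm the stop with a firm force.

>>> move_arm(
  moves=[
    [[-0.005,0,-0.01],[0,0.002,0]],
    [[-0.005,0,-0.01],[0,0.002,0]],
    [[0,0,0],[0,0,0]],
  ],
)

```text
t: 28.95
tool_pos: [0.6403, -0.0943, 0.1716]
tool_rot: [[-0.49, 0.148, 0.859], [0.072, 0.989, -0.129], [-0.869, -0.002, -0.495]]
ft_force: [-4.4, 0.8, 17.3]
opening: 0.0454
grip_force: 73.2
```

```bash
python3 seat.py yel .627 -.094
```

```text
28.95 [-4.42616622  0.81089075 17.25481379] [ 0.64032175 -0.09426846  0.17158512]
top z 0.21350105510763318 [ 0.6301 -0.0943  0.2139] 151
green top z 0.21396997060036893 224
collar z range [0.0433 0.0454]
```

>>> move_arm(
  moves=[
    [[0,0,0.01],[0,0,0]],
    [[0,0,0],[0,0,0]],
  ],
)

```text
t: 29.22
tool_pos: [0.6397, -0.0942, 0.1716]
tool_rot: [[-0.493, 0.148, 0.857], [0.072, 0.989, -0.129], [-0.867, -0.002, -0.498]]
ft_force: [0.8, 0.4, 8.7]
opening: 0.0453
grip_force: 71.9
```

>>> move_arm(
  moves=[
    [[0,0,0],[0,0,0]],
    [[0,0,0],[0,0,0]],
    [[0,0,0],[0,0,0]],
    [[0,0,0],[0,0,0]],
    [[0,0,0],[0,0,0]],
    [[0,0,0],[0,0,0]],
    [[-0.08,0.012,0.047],[0,0,0]],
    [[-0.16,0.024,0.094],[0,0,0]],
  ],
  gripper=1,
)

```text
t: 29.88
tool_pos: [0.6005, -0.0886, 0.1855]
tool_rot: [[-0.505, 0.148, 0.85], [0.074, 0.989, -0.129], [-0.86, -0.002, -0.511]]
ft_force: [0.5, -0.3, 0.5]
opening: 0.0851
grip_force: 0.0
```

>>> move_arm(
  moves=[
    [[-0.16,0.024,0.094],[0,0,0]],
    [[-0.16,0.024,0.094],[0,0,0]],
    [[-0.16,0.024,0.094],[0,0,0]],
    [[-0.1,0.024,0.1],[0,0,0]],
    [[0,0,0.1],[0,0,0]],
    [[0,0,0],[0,0,0]],
    [[0,0,0],[0,0,0]],
  ],
)

```text
t: 30.47
tool_pos: [0.5129, -0.0741, 0.2604]
tool_rot: [[-0.501, 0.148, 0.853], [0.073, 0.989, -0.129], [-0.862, -0.002, -0.506]]
ft_force: [0.5, -0.3, -0.0]
opening: 0.0853
grip_force: 0.0
```

```bash
python3 seat.py yel .627 -.094;python3 seat.py red .61 -.289; python3 fit.py yel .627 -.094 .06|grep neck; python3 - <<'E'
from h import *
for n,g,f in(("y",(.627,-.094),"yel"),("r",(.61,-.289),"red")):
    im,q=bottle("scene",f,near=g,rad=.07)
    for lo in(.11,.13,.15,.17,.19):
        w=q[(q[:,2]>lo)&(q[:,2]<lo+.02)]; print(n,lo,((w.min(0)+w.max(0))/2).round(4)[:2],len(w))
E
```

```text
30.4667 [ 0.49403627 -0.28451449 -0.04318066] [ 0.51286662 -0.07410843  0.26044028]
top z 0.21320075385485282 [ 0.6288 -0.0957  0.214 ] 153
green top z 0.21395916459845632 224
collar z range [0.044 0.046]
30.5667 [ 0.653379   -0.21390143 -0.09481367] [ 0.51206316 -0.07403655  0.25748906]
top z 0.21366147833666027 [ 0.6112 -0.2912  0.2139] 200
green top z 0.2139524703482309 220
collar z range [0.0436 0.0463]
neck (array([ 0.6279, -0.0955]), np.float64(0.0008), 64)
neck (array([ 0.6282, -0.0954]), np.float64(0.0006), 62)
y 0.11 [ 0.6316 -0.0993] 81
y 0.13 [ 0.6307 -0.1026] 85
y 0.15 [ 0.6299 -0.1006] 89
y 0.17 [ 0.6298 -0.1004] 88
y 0.19 [ 0.6305 -0.0993] 110
r 0.11 [ 0.6155 -0.3   ] 79
r 0.13 [ 0.6156 -0.3006] 81
r 0.15 [ 0.6165 -0.2997] 84
r 0.17 [ 0.6146 -0.3004] 92
r 0.19 [ 0.6113 -0.2986] 110
  return _methods._mean(a, axis=axis, dtype=dtype,
  ret = ret.dtype.type(ret / rcount)
```

Both bottles stand upright at the seated height, matching the green one, and the arm is clear.

```bash
python3 -c "
from h import *
print(finish_job())"
```

```text
the job is handed in; nothing more can be done
None
```

The red and yellow bottles now stand upright, mouth down, on the posts of their own colour, with both collars pressed down onto the bases; the job was handed in at about 31 s of the 72 s allowed.

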